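Isolate the bench supply and bring out the lockout hasp

TASK

The hotplate's supply has to be made safe for service. Turn the black handle of the rotary isolator on the sloped grey console counter-clockwise to off (crosswise, nose at the ring mark). Then bring out the steel lockout hasp that lies in the handle: off has some play, so press the hasp's ribbed heel gently and work the handle a little either way until you feel the heel drop into the collar's notch and the tongue rises, then swing the tongue up and fully out so that a padlock can be hung in it. Do not force the hasp (it bends), leave the handle at off, and do not disturb the other things.

Things in the scene. Friction and masses are not known exactly. Their poses are not given: they have to be found in the camera images.
- isolator: sloped grey bench console of a rotary isolator, 130 wide (y) x 110 deep (x), 30 mm high in front, 74 mm at the back, screwed down by 22 mm side flanges. Origin: centre of its underside; x from the low front to the high back, y to its left, z up. The face rises 22 degrees to the back, its centre 52 mm above the origin. A bar mark at the upper edge of the face is on, a ring mark at the left is off.
- handle_grip (a point): centre of the isolator's black bar handle, on its turning axis at the face's centre, 30 mm above the face. x: along the bar to its nose; z: the face's outward normal, the turning axis. Bar 23 mm wide (y), from x = -22 to +51 mm, its top 6 mm above this point, gripped above the collar (8 mm below this point), so 14 mm high.
- isolator_handle (a joint): handle angle, rad: 0 = on (bar along the slope, nose up), grows counter-clockwise seen from in front of the face; 1.571 = crosswise, nose to the left = off, with play: end stop 1.80. Snap action: resists with up to 0.1 N m in the first half, springs on in the second, and friction leaves it near 1.42. From 1.43 to 1.71 it stays where put (0.04 to 0.07 N m to move it).
- hasp_pivot (a point): on the axis of the hasp's pivot pin (along y), mid-width of the handle, 10 mm behind handle_grip and 0.5 mm above it; same axes. Round the handle stands a fixed grey collar ring, 64 mm inside and 92 mm outside diameter, top 22 mm above the face, with one notch 12 mm wide for the heel; the notch sits on the right (-y), anywhere that suits a handle angle from 1.41 to 1.73.
- hasp_heel (a point): centre of the upper surface of the hasp's ribbed steel heel, which sticks out 24 mm behind the handle's tail, 10 mm wide; 26 mm behind the pivot and 3 mm above it when stowed. A key under it, 10 mm wide, rides 2 mm above the collar. Axes of the hasp: x along the tab to its tip, y along the pivot, z out of its upper surface.
- hasp_tip (a point): centre of the solid end (12 mm long) of the hasp's tongue, 46 mm ahead of the pivot. The hasp is a steel tab 5 mm thick, 88 mm long, its tongue 14 mm wide with a padlock slot 23 x 7 mm; stowed, it lies between the handle's cheeks, 2.5 mm below their top, and cannot be gripped. Axes as hasp_heel.
- isolator_hasp (a joint): hasp angle, rad: 0 = stowed, 1.4 = fully out. Stiff hinge (about 2.5 N at heel, 1.5 N at tip), stays put. Its key rests on the collar at 0.07 rad unless the handle is within 0.04 rad of the notch. The heel, held by its edges and pressed down by about 12 N, can be swept sideways with the handle until it drops in; the collar stops the finger near 0.5 rad. Bends above 60 N from the fingers: pinch at 10 to 20 N.
- tape_roll_2: bystander: flat roll of tape, 67 mm across, left of the console
- hex_key: bystander: hexagon key, 82 mm, in front of the mat on the left
- binder_clip: bystander: black binder clip, 36 mm high, near the front right
- roller: bystander: hand roller with a wooden handle, 179 mm, near the front left

How it is judged:
By the outcome, as a careful person would: the job done as asked, in the order asked, and still so for the second after the job is handed in, with the robot touching nothing.
It also fails if it takes over 67 s, if anything falls off the work surface, if the arm or the gripper's body presses on something with over 40 N, if the wrist force passes 120 N, or if a joint passes its speed limit or range.

ROBOT

A 7-joint arm with a two-finger parallel gripper is mounted at the origin on a cart in front of the work surface, level with it; the furniture and walls round the work are solid. World frame = base frame: x ahead of the robot, y to its left, z up, the work surface at z = 0. Lengths are in m, angles in degrees, forces in N, time in s.
With the tool pointing down it reaches from about 0.4 to 0.85 m from the base axis. Payload 4.5 kg.
Tool frame: the origin (TCP) lies on the centre line of the jaws, within the pads' length; the fingertips stand 19 mm ahead of it and the grasp point (between the pads) is the TCP; z points along the fingers, y is the direction in which the jaws open and shut (so a half turn about z gives the same grasp; the last joint's range is limited). The gripper opens to 88 mm and grips with 3 to 60 N. Pads are 18 mm wide; open, the fingers measure 123 mm over their backs; the gripper's body (75 mm by 187 mm) begins 45 mm behind the grasp point.
Start: joints at [-70.657, 39.483, -11.15, 89.685, 9.013, 51.709, -12.324], TCP at [0.187, 0.596, 0.219] pointing down, gripper open.
Joint ranges: [-172.22, 172.22], [-26.19, 119.32], [-84.43, 86.54], [7.71, 146.69], [-57.33, 237.33], [2.42, 119.75], [-152.13, 152.13]. Speed limits (degrees/s): [147.25, 147.25, 180, 180, 180, 180, 180].

INTERFACE

Orientations are given as a 3x3 rotation matrix whose columns are the frame's x, y, z axes.
In Python, from station import ctrl gives the robot as it stands.
- The arm moves only by the tool servo_tool, never from a script. Its argument "commands" is a list of rows, each a list of 2 entries, a list of its own where there are three numbers: the shift along the tool's x, y, z scaled (see below), then the turn, a rotation vector about the tool's x, y, z scaled (see below). A call has 1 to 20 rows; each row shifts and turns the commanded pose from where the row before left it, along the tool's axes as they then stand; what a row does not reach is not made up. The controller multiplies each number of a shift by 0.25 m and each number of a turn by pi/4 rad. A row lasts 1/12 s, in which the tool goes at most 41.7 mm and 7.16 degrees, less where a joint would pass 70% of its speed; a pose out of reach is approached as far as the arm can. A call with a number of a shift or a turn outside -1 to 1 is refused whole. A call with a gripper value outside its range is refused whole. "claw" is the closure, from -1 (fully open) to 1 (shut), so that 0 is half open, set as the call begins (left out, the last holds). The fingers move at their own pace and stop on an object; "newtons" is the grip in N (left out, the last holds). Time passes only in rows, so rows that do not move let the fingers close. It gives the time, the measured TCP pose, the force and the opening at its end, in the units of the state.
- ctrl.observe(): the state, without advancing time (a new reading comes with each control period).
- ctrl.capture(name): name is "scene" or "side" or "wrist"; returns a dict with "img" (400x640x3 uint8, red, green, blue), "z_map" (400x640 float32, m along the optical axis (not along the pixel's ray), 0 where there is no reading), "camera_matrix" (3x3 intrinsics, pixels), "R" (3x3) and "t" (3): a world point X has camera coordinates R X + t. Camera axes: x right, y down, z forward; pixel columns grow to the right and rows downward; lengths in m; the calibration is good to about 2 mm. The wrist camera is an equidistant fisheye: a pixel r from the principal point sees the ray r / f radians off the axis. A picture is of the moment at which its call begins.
- ctrl.job_done(): hands the job in, once; it reports no verdict.
The state is a dict: "clock": time; "qpos": joint angles; "joint_vel": joint speeds; "joint_efforts": joint torques, N m; "tool_pos": TCP position; "ee_rot": TCP orientation; "contact_force": force on the tool from outside, world axes, zero at the start; "ft_torque": the same for the moment, N m; "gripper_width": opening from 0.0 (shut) to 1.0 (fully open).
Only numpy, scipy, OpenCV 4.12 (cv2) and the standard library are available. Lean on these libraries where they do the work, as an engineer would, in place of code of your own. Each camera call takes 0.05 s, during which the arm holds its last target.

## Working session

There is one attempt and no reset: what is moved stays moved. The work goes in short steps, Python scripts to look and compute and a tool call to move; the robot and the scene stay as the last step left them, time stands still between calls to the robot, and variables do not carry over. Pictures are saved under pics/ and viewed, and the job is handed in when it is done.

Besides the shell and the picture viewer there is one more tool, called by a JSON object that holds its "name" and its "arguments". servo_tool: Moves the arm, as the interface text tells. Its arguments: {"type":"object","properties":{"commands":{"type":"array","items":{"type":"array"}},"claw":{"type":"number"},"newtons":{"type":"number"}},"required":["commands"]}

```bash
ls; mkdir -p pics; python3 - <<'E'
from station import ctrl
import cv2,numpy as np
s=ctrl.observe(); print({k:np.round(v,3).tolist() for k,v in s.items()})
for n in ["scene","side","wrist"]:
    c=ctrl.capture(n); cv2.imwrite(f"pics/{n}0.png",c["img"][:,:,::-1]); np.savez(f"{n}0.npz",**c)
    print(n,np.round(c["camera_matrix"],1).tolist(),np.round(c["R"],3).tolist(),np.round(c["t"],3).tolist())
E
```

```text
pics
{'clock': 0.0, 'qpos': [-70.655, 39.533, -11.144, 89.744, 9.013, 51.708, -12.323], 'joint_vel': [-0.034, -0.065, -0.063, -0.022, 0.009, 0.004, -0.006], 'joint_efforts': [0.0, -52.755, -1.267, -15.343, -0.053, 0.007, 0.0], 'tool_pos': [0.187, 0.596, 0.218], 'ee_rot': [[-0.954, 0.299, -0.0], [0.299, 0.954, -0.002], [-0.0, -0.002, -1.0]], 'contact_force': [-0.126, -0.272, -0.404], 'ft_torque': [0.015, -0.011, -0.006], 'gripper_width': 0.995}
scene [[482.3, 0.0, 321.0], [0.0, 482.3, 202.5], [0.0, 0.0, 1.0]] [[-0.8, -0.6, 0.016], [-0.341, 0.433, -0.834], [0.494, -0.673, -0.551]] [0.541, 0.187, 1.411]
side [[370.6, 0.0, 320.7], [0.0, 370.6, 199.9], [0.0, 0.0, 1.0]] [[0.855, -0.518, -0.016], [-0.324, -0.511, -0.796], [0.404, 0.686, -0.605]] [-0.381, 0.336, 0.775]
wrist [[309.7, 0.0, 319.5], [0.0, 309.7, 196.8], [0.0, 0.0, 1.0]] [[0.297, 0.955, -0.002], [0.917, -0.285, 0.279], [0.266, -0.085, -0.96]] [-0.624, -0.04, 0.39]
```

View pics/scene0.png

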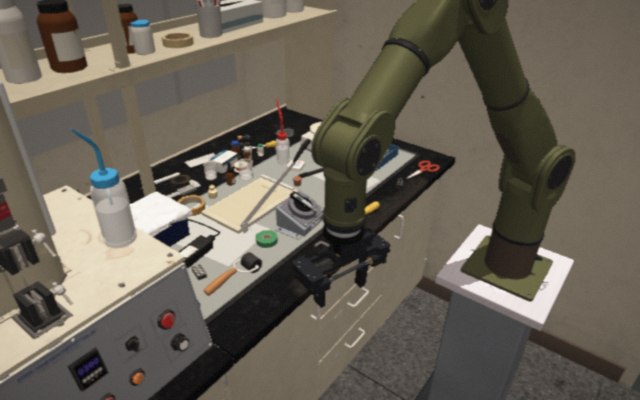

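View pics/side0.png

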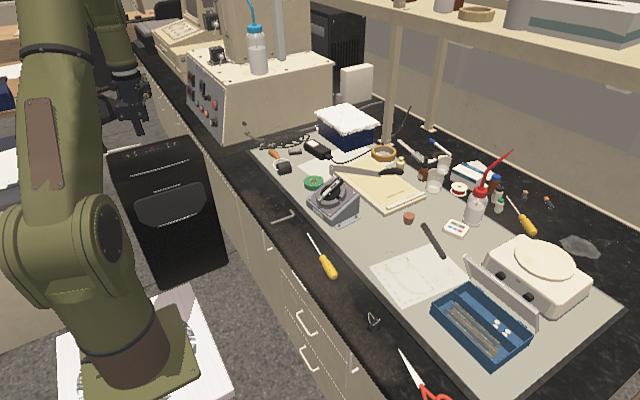

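View pics/wrist0.png

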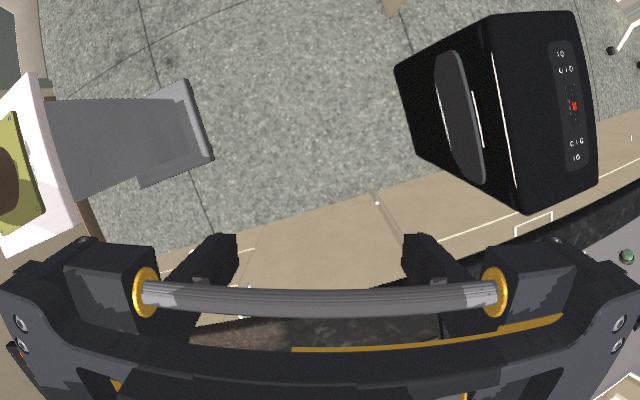

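```bash
cat > h.py <<'E'
import numpy as np,cv2
def load(n): return dict(np.load(n))
def pt(c,u,v,z=None):
    K=c["camera_matrix"]
    z=c["z_map"][int(round(v)),int(round(u))] if z is None else z
    p=np.array([(u-K[0,2])/K[0,0]*z,(v-K[1,2])/K[1,1]*z,z])
    return c["R"].T@(p-c["t"])
def cloud(c):
    K=c["camera_matrix"];v,u=np.mgrid[0:400,0:640];z=c["z_map"]
    P=np.stack([(u-K[0,2])/K[0,0]*z,(v-K[1,2])/K[1,1]*z,z],-1)
    return (P-c["t"])@c["R"]
E
python3 - <<'E'
from h import *
for n,(u,v) in dict(side=(333,203),scene=(300,212)).items():
    c=load(n+"0.npz"); im=c["img"][v-45:v+45,u-60:u+60,::-1]
    cv2.imwrite(f"pics/{n}0c.png",cv2.resize(im,None,fx=6.6,fy=6.6,interpolation=cv2.INTER_CUBIC))
    P=cloud(c); print(n,np.round(P[v,u],3))
E
```

```text
side [0.583 0.156 0.073]
scene [0.58  0.238 0.076]
```

```bash
ls pics
```

```text
scene0.png
scene0c.png
side0.png
side0c.png
wrist0.png
```

View pics/side0c.png

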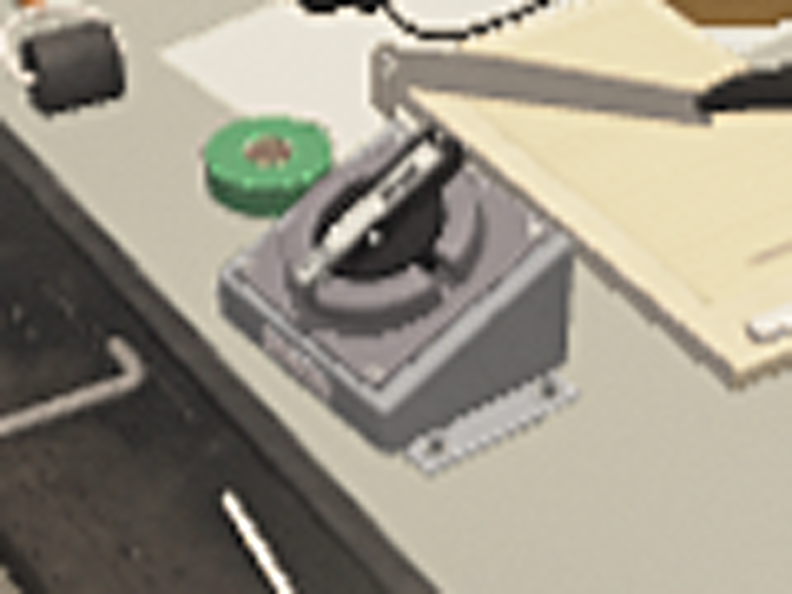

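View pics/scene0c.png

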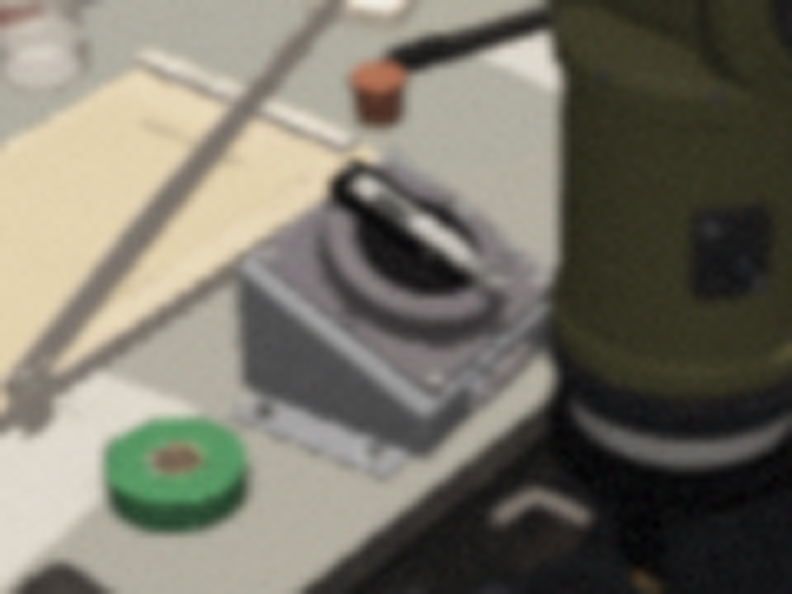

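```bash
python3 - <<'E'
from h import *
A=[]
for n in ["side","scene"]:
    c=load(n+"0.npz");P=cloud(c)
    m=(abs(P[...,0]-.58)<.13)&(abs(P[...,1]-.2)<.15)&(P[...,2]>.012)&(P[...,2]<.13)&(c["z_map"]>0)
    hsv=cv2.cvtColor(c["img"],cv2.COLOR_RGB2HSV)
    m&=hsv[...,1]<60
    lab,L,st,_=cv2.connectedComponentsWithStats(m.astype(np.uint8))[0:4]
    print(n,st[st[:,4]>60].tolist())
    k=L[203,333] if n=="side" else L[212,300]
    q=P[L==k]; print(k,len(q),np.round(q.min(0),3),np.round(q.max(0),3)); A.append(q)
    # plane ransac
    rng=np.random.default_rng(0);best=None
    for _ in range(500):
        a,b,d=q[rng.choice(len(q),3,False)];nn=np.cross(b-a,d-a);l=np.linalg.norm(nn)
        if l<1e-6: continue
        nn/=l
        if nn[2]<0: nn=-nn
        if abs(np.degrees(np.arccos(nn[2]))-22)>4: continue
        inl=abs((q-a)@nn)<.0025
        if best is None or inl.sum()>best.sum(): best=inl
    f=q[best];cen=f.mean(0);nn=np.linalg.svd(f-cen)[2][2];nn*=np.sign(nn[2])
    print("plane",cen.round(4),nn.round(3),np.degrees(np.arccos(nn[2])),"slope dir",np.degrees(np.arctan2(-nn[1],-nn[0])),best.sum())
    np.savez(n+"q.npz",q=q,f=f,n=nn)
    r=cv2.minAreaRect((f[:,:2]*1000).astype(np.float32)); print(r)
    for u,v in [(c,176) for c in range(365,405,8)] if n=="side" else []: print(u,v,P[v-4,u].round(3),P[v,u].round(3))
E
```

```text
side [[0, 0, 640, 400, 253980], [332, 165, 36, 10, 151], [306, 172, 54, 56, 1794]]
3 1794 [0.546 0.113 0.012] [0.704 0.349 0.114]
plane [0.6074 0.1673 0.0673] [-0.326 -0.258  0.909] 24.596249489797934 slope dir 38.34050151945389 353
((610.1368408203125, 187.92608642578125), (106.28888702392578, 109.054443359375), 3.9166197776794434)
365 176 [0.709 0.175 0.125] [0.788 0.272 0.028]
373 176 [0.711 0.142 0.142] [0.81  0.257 0.028]
381 176 [0.704 0.099 0.168] [0.831 0.24  0.031]
389 176 [0.701 0.064 0.188] [0.855 0.227 0.03 ]
397 176 [0.701 0.035 0.204] [0.878 0.213 0.029]
scene [[0, 0, 640, 400, 254304], [253, 175, 33, 37, 123], [274, 190, 49, 47, 1507]]
2 1507 [0.545 0.133 0.012] [0.708 0.291 0.112]
plane [0.5972 0.2326 0.0597] [-0.375  0.015  0.927] 22.06375335658554 slope dir -2.335686796706925 249
((602.326171875, 207.85543823242188), (107.8089828491211, 123.30067443847656), 5.0772385597229)
```

```bash
python3 - <<'E'
from h import *
c=load("side0.npz");P=cloud(c)
for u in range(325,425,6):
    col=P[140:200,u]; k=[(v+140,*col[v].round(3)) for v in range(0,60,1) if .08<col[v][2]<.4 and .62<col[v][0]<.8]
    print(u,k[:1],k[-1:])
# height map
H=np.zeros((20,16))
for n in ["side","scene"]:
    c=load(n+"0.npz");Q=cloud(c)[c["z_map"]>0]
    m=(Q[:,0]>.35)&(Q[:,0]<1.15)&(Q[:,1]>-.25)&(Q[:,1]<.75)&(Q[:,2]<.5)
    for x,y,z in Q[m]:
        i=int((y+.25)/.05);j=int((x-.35)/.05)
        if i<20 and j<16: H[i,j]=max(H[i,j],z)
print("rows y -.25.., cols x .35..  (mm)");print((H*1000).astype(int))
E
```

```text
325 [] []
331 [(176, np.float64(0.648), np.float64(0.269), np.float64(0.08))] [(181, np.float64(0.624), np.float64(0.231), np.float64(0.091))]
337 [(177, np.float64(0.634), np.float64(0.214), np.float64(0.112))] [(188, np.float64(0.621), np.float64(0.192), np.float64(0.09))]
343 [(165, np.float64(0.71), np.float64(0.293), np.float64(0.088))] [(194, np.float64(0.621), np.float64(0.161), np.float64(0.087))]
349 [(166, np.float64(0.709), np.float64(0.258), np.float64(0.102))] [(194, np.float64(0.64), np.float64(0.157), np.float64(0.081))]
355 [(167, np.float64(0.712), np.float64(0.23), np.float64(0.112))] [(193, np.float64(0.658), np.float64(0.152), np.float64(0.081))]
361 [(168, np.float64(0.709), np.float64(0.195), np.float64(0.128))] [(174, np.float64(0.712), np.float64(0.198), np.float64(0.104))]
367 [(169, np.float64(0.711), np.float64(0.17), np.float64(0.138))] [(174, np.float64(0.71), np.float64(0.167), np.float64(0.122))]
373 [(170, np.float64(0.711), np.float64(0.142), np.float64(0.149))] [(175, np.float64(0.709), np.float64(0.138), np.float64(0.134))]
379 [(171, np.float64(0.7
[... 1346 characters left out ...]
  33  35  12 495 499 499 493]
 [  0   5  11  39  83  86  83 104  33  33  33  53 496 497 499 499]
 [  0   6   5  12  29  32  30  82  33  33  32  37 496 497 499 499]
 [  0   4   5  13  30  30  47  62  32  32  36  37 496 497 499 499]
 [  0   5   5  43  49  12  13  31  33  18  16  35 496 499 496 495]
 [  0   5   5  50  56  38  12  45  45 117 116 115 496 499 495 495]
 [  1   4   5  35  49  40  12  45  45 116 117 115 497 497 499 499]
 [  2   6   5  12  48  18  24  45  44 114 116 115 496 497 499 499]
 [  2   5   4  12  37  40  56  55  44 113 115 115 496 496 495 499]
 [  2   6   5  67  68  57  59  59  37 114 114 115 496 496 499 499]
 [  0  83 267 272 269 433 428 273 270 269 270 273 496 496 494 499]]
```

{"name": "servo_tool", "arguments": {"commands": [[[-0.104,-0.0736,-0.008],[0,0,0]],[[-0.104,-0.0736,-0.008],[0,0,0]],[[-0.104,-0.0736,-0.008],[0,0,0]],[[-0.104,-0.0736,-0.008],[0,0,0]],[[-0.104,-0.0736,-0.008],[0,0,0]],[[-0.104,-0.0736,-0.008],[0,0,0]],[[-0.104,-0.0736,-0.008],[0,0,0]],[[-0.104,-0.0736,-0.008],[0,0,0]],[[-0.104,-0.0736,-0.008],[0,0,0]],[[-0.104,-0.0736,-0.008],[0,0,0]],[[-0.104,-0.0736,-0.008],[0,0,0]],[[-0.104,-0.0736,-0.008],[0,0,0]],[[-0.104,-0.0736,-0.008],[0,0,0]],[[-0.104,-0.0736,-0.008],[0,0,0]],[[0,0,0],[0,0,-0.129]],[[0,0,0],[0,0,-0.129]],[[0,0,0],[0,0,-0.129]],[[0,0,0],[0,0,0]]]}}

```text
clock: 1.65
tool_pos: [0.4572, 0.2412, 0.2464]
ee_rot: [[-1.0, -0.002, -0.001], [-0.002, 1.0, 0.0], [0.001, 0.0, -1.0]]
contact_force: [0.3, -0.1, -0.2]
gripper_width: 1.002
```

```bash
python3 - <<'E'
from station import ctrl
import cv2,numpy as np
s=ctrl.observe(); print({k:np.round(v,3).tolist() for k,v in s.items()})
c=ctrl.capture("wrist"); cv2.imwrite(f"pics/wrist1.png",c["img"][:,:,::-1]); np.savez(f"wrist1.npz",**c)
E
```

```text
{'clock': 1.65, 'qpos': [-20.472, 29.957, -19.463, 105.91, 13.254, 46.372, 43.383], 'joint_vel': [-1.435, -0.175, 1.624, 0.029, -1.651, -0.413, -7.089], 'joint_efforts': [0.478, -42.735, -2.397, -13.946, 0.158, 0.107, 0.832], 'tool_pos': [0.457, 0.241, 0.246], 'ee_rot': [[-1.0, -0.002, -0.001], [-0.002, 1.0, 0.0], [0.001, 0.0, -1.0]], 'contact_force': [0.347, -0.056, -0.174], 'ft_torque': [0.025, -0.005, -0.025], 'gripper_width': 1.002}
```

View pics/wrist1.png

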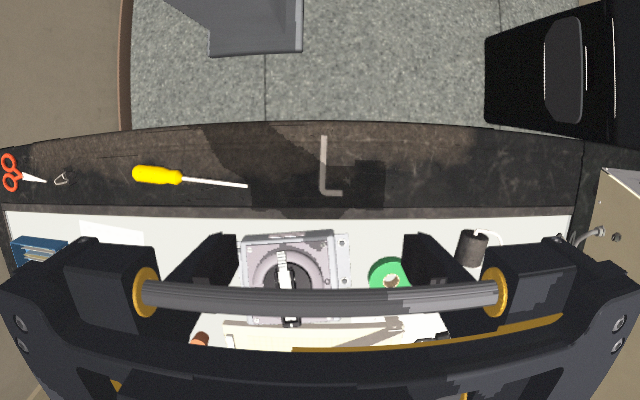

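{"name": "servo_tool", "arguments": {"commands": [[[-0.1,-0.05,0],[0,0,0]],[[-0.1,-0.05,0],[0,0,0]],[[-0.1,-0.05,0],[0,0,0]],[[-0.1,-0.05,0],[0,0,0]],[[0,0,0],[0,0,0]],[[0,0,0],[0,0,0]]]}}

```text
clock: 2.2
tool_pos: [0.5581, 0.1906, 0.246]
ee_rot: [[-1.0, 0.005, -0.0], [0.005, 1.0, -0.001], [0.0, -0.001, -1.0]]
contact_force: [-0.8, 0.4, -0.5]
gripper_width: 1.0
```

```bash
python3 - <<'E'
from station import ctrl
import cv2,numpy as np
s=ctrl.observe(); print({k:np.round(v,3).tolist() for k,v in s.items() if k in("clock","qpos","tool_pos")})
for n in ["scene","side","wrist"]:
    c=ctrl.capture(n); cv2.imwrite(f"pics/{n}2.png",c["img"][:,:,::-1]); np.savez(f"{n}2.npz",**c)
im=c["img"][130:330,180:440,::-1]
cv2.imwrite("pics/wrist2c.png",cv2.resize(im,None,fx=3,fy=3,interpolation=cv2.INTER_CUBIC))
E
```

```text
{'clock': 2.2, 'qpos': [-12.353, 35.542, -18.917, 93.86, 13.69, 52.913, 53.413], 'tool_pos': [0.558, 0.191, 0.246]}
```

View pics/wrist2c.png

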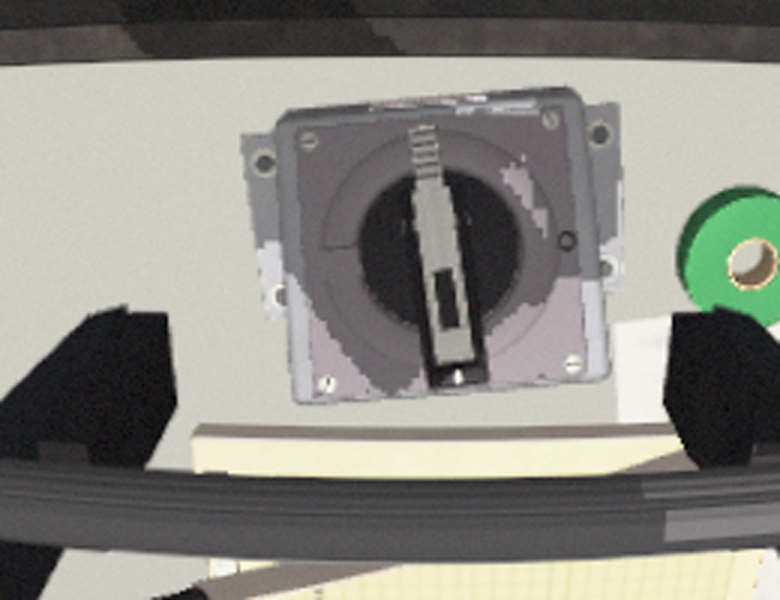

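View pics/scene2.png

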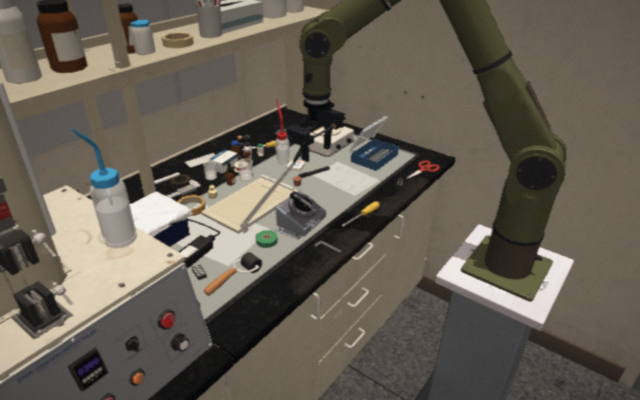

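View pics/side2.png

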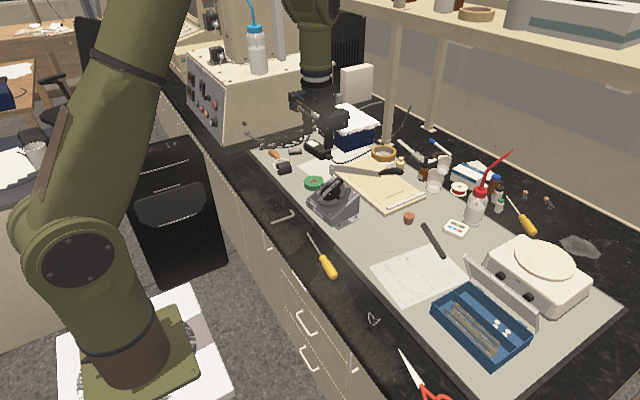

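```bash
cat >> h.py <<'E'
def ray(c,u,v):
    K=c["camera_matrix"];x=(u-K[0,2]);y=(v-K[1,2]);r=np.hypot(x,y);th=r/K[0,0]
    return np.array([np.sin(th)*x/r,np.sin(th)*y/r,np.cos(th)])
def fpt(c,u,v,z=None):
    d=ray(c,u,v); z=c["z_map"][int(round(v)),int(round(u))] if z is None else z
    return c["R"].T@(d/d[2]*z-c["t"])
def fplane(c,u,v,p0,n):
    o=-c["R"].T@c["t"];d=c["R"].T@ray(c,u,v)
    return o+d*((p0-o)@n)/(d@n)
E
python3 - <<'E'
from h import *
c=load("wrist2.npz")
C=lambda u,v:(180+u/3-1/3,130+v/3-1/3)
S=[fpt(c,*C(*p)) for p in [(309,141),(550,120),(573,364),(327,384)]]
S=np.array(S);print(S.round(4))
# plane: fit cloud on face
pts=[fpt(c,u,v) for v in range(130+40,130+130) for u in range(180+97,180+200)]
pts=np.array(pts)
cen=S.mean(0);n=np.linalg.svd(S-cen)[2][2];n*=np.sign(n[2]);
for it in range(8):
    f=pts[abs((pts-cen)@n)<(.004 if it<3 else .002)];cen=f.mean(0);n=np.linalg.svd(f-cen)[2][2];n*=np.sign(n[2])
print(len(f),n,np.degrees(np.arccos(n[2])),np.degrees(np.arctan2(-n[1],-n[0])))
P=np.array([fplane(c,*C(*p),cen,n) for p in [(309,141),(550,120),(573,364),(327,384)]])
fc=P.mean(0);print(P.round(4),"centre",fc.round(4))
for a,b in [(0,1),(1,2),(2,3),(3,0)]:
    d=P[b]-P[a];print(np.linalg.norm(d).round(4),np.degrees(np.arctan2(d[1],d[0])).round(2))
# corners of table flanges: console underside height
for p in [(264,163),(599,133),(100,250),(270,180)]: print("flange/mat",fpt(c,*C(*p)).round(4))
# handle points
for nm,p in dict(heel=(424,130),heel2=(428,170),tongue=(455,345),nose=(457,378),notchc=(340,263),ring=(567,240),coll=(500,330),coll2=(345,200)).items():
    x=fpt(c,*C(*p)); print(nm,x.round(4),"h",((x-cen)@n).round(4))
E
```

```text
[[0.565  0.1474 0.0469]
 [0.5561 0.2448 0.0467]
 [0.6462 0.2529 0.0847]
 [0.6552 0.1556 0.084 ]]
3081 [-0.37240555 -0.03304831  0.92748149] 21.954431994977693 5.071303653574639
[[0.5653 0.1472 0.0453]
 [0.5564 0.245  0.0452]
 [0.6475 0.2534 0.0821]
 [0.6562 0.1553 0.0821]] centre [0.6063 0.2003 0.0637]
0.0982 95.21
0.0986 5.27
0.0985 -84.93
0.0983 -174.91
flange/mat [0.582  0.123  0.0147]
flange/mat [0.5676 0.2713 0.0165]
flange/mat [0.6266 0.0383 0.0066]
flange/mat [0.5911 0.1246 0.0099]
heel [0.5544 0.1938 0.0761] h 0.031
heel2 [0.5685 0.1953 0.0807] h 0.03
tongue [0.6283 0.2052 0.1043] h 0.0293
nose [0.6386 0.2059 0.1107] h 0.0314
notchc [0.6111 0.1604 0.0639] h -0.0003
ring [0.6015 0.2512 0.0634] h -0.0002
coll [0.6275 0.2226 0.0926] h 0.0182
coll2 [0.5823 0.1638 0.0731] h 0.0189
```

```bash
python3 - <<'E'
from h import *
c=load("wrist2.npz")
n=np.array([-.3724,-.033,.9275]);fc=np.array([.6063,.2003,.0637])
ex=np.array([np.cos(np.radians(5.1))*n[2],np.sin(np.radians(5.1))*n[2],np.sqrt(1-n[2]**2)]);ey=np.cross(n,ex)
for nm in ["side","scene"]:
    d=load(nm+"2.npz");P=cloud(d)
    L=np.stack([(P-fc)@ex,(P-fc)@ey,(P-fc)@n],-1)
    r=np.hypot(L[...,0],L[...,1])
    m=(r>.049)&(abs(L[...,0])<.053)&(abs(L[...,1])<.06)&(abs(L[...,2])<.012)
    print(nm,"face h",np.median(L[m][:,2]),m.sum())
    m=(r>.034)&(r<.044)&(abs(L[...,2]-.022)<.008);print(" collar h",np.median(L[m][:,2]),m.sum(), L[m][:,:2].mean(0))
    m=(L[...,2]>.03)&(L[...,2]<.045)&(r<.06);print(" handle h",np.percentile(L[m][:,2],[50,95]),L[m].min(0),L[m].max(0),m.sum())
    m=(abs(P[...,0]-.55)<.07)&(abs(P[...,1]-.08)<.03);print(" mat",np.median(P[m][:,2]))
Kc=[(u,v) for v in range(165,255) for u in range(265,400)]
P=np.array([fpt(c,*p) for p in Kc]);L=np.stack([(P-fc)@ex,(P-fc)@ey,(P-fc)@n],-1);r=np.hypot(L[:,0],L[:,1])
m=(r>.035)&(r<.044)&(L[:,2]>.01);print("wrist collar",np.percentile(L[m][:,2],[10,50,90]))
m=(r>.049)&(r<.054);print("wrist face",np.percentile(L[m][:,2],[10,50,90]))
C=lambda u,v:(180+u/3-1/3,130+v/3-1/3)
def at(p,h):
    x=fplane(c,*C(*p),fc+h*n,n)-fc;return np.round([x@ex*1e3,x@ey*1e3],1)
print("heel end corners",at((412,127),.0335),at((436,126),.0335),"nose corners",at((430,387),.036),at((485,382),.036))
print("hasp tongue end",at((437,365),.0335),at((472,362),.0335))
for nm,p,h in [("notch edge in1",(325,248),.022),("notch edge in2",(325,280),.022),("a",(356,248),.022),("b",(356,276),.022)]:
    q=at(p,h);print(nm,q,np.hypot(*q),np.degrees(np.arctan2(q[1],q[0])))
E
```

```text
side face h 0.0007721177438219678 344
 collar h 0.019502661088806647 163 [-0.00193764 -0.00345792]
 handle h [0.03184796 0.0348999 ] [-0.04472352 -0.01547221  0.03002726] [0.0507503  0.01513269 0.03736759] 132
 mat 0.00950687811009278
scene face h -0.0005212324686199084 285
 collar h 0.018421737098317098 131 [-0.00232718  0.00845465]
 handle h [0.03167396 0.03547961] [-0.04757818 -0.01079257  0.03004133] [0.04689856 0.02014385 0.03836706] 74
 mat 0.0059817534086806234
wrist collar [0.01705609 0.01814483 0.02937065]
wrist face [-1.01887808e-03 -3.74015619e-07  9.54158372e-04]
heel end corners [-44.9  -6.2] [-44.5   2.7] nose corners [49.9 -7.2] [49.7 12.5]
hasp tongue end [42.3 -4.1] [42.3  8.5]
notch edge in1 [ -3.9 -42.8] 42.97731959999366 -95.20649880001741
notch edge in2 [  8.2 -43.7] 44.46268098079557 -79.37242875546292
a [ -2.9 -31.1] 31.234916359740748 -95.32728844818666
b [  7.6 -31.9] 32.79283458318295 -76.59940847889025
```

```bash
python3 - <<'E'
from h import *
c=load("wrist2.npz")
im=c["img"][165:265,265:400,::-1]
cv2.imwrite("pics/wrist2d.png",cv2.resize(im,None,fx=5.9,fy=5.9,interpolation=cv2.INTER_CUBIC))
E
```

```text
(no output)
```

View pics/wrist2d.png

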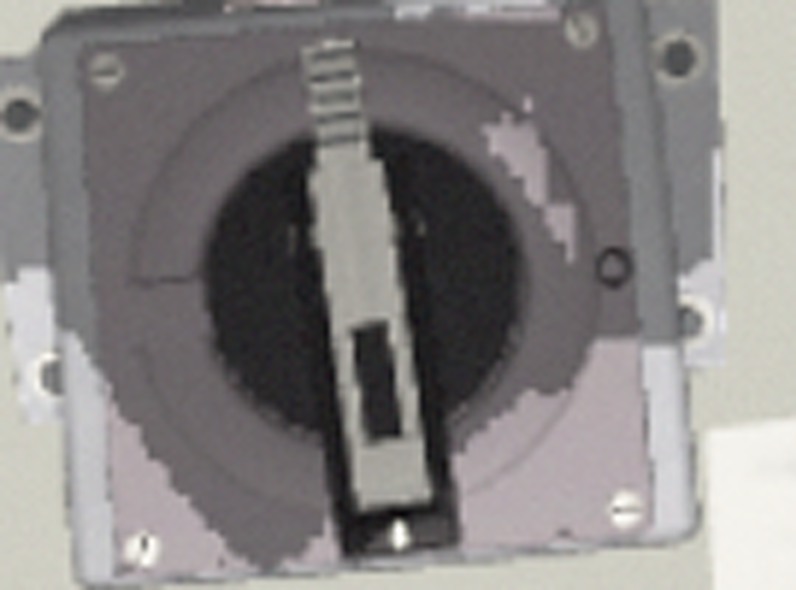

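```bash
cat >> h.py <<'E'
from scipy.spatial.transform import Rotation as Ro
n=np.array([-.3724,-.033,.9275]);n/=np.linalg.norm(n);fc=np.array([.6063,.2003,.0637])
ex=np.array([np.cos(np.radians(5.1)),np.sin(np.radians(5.1)),0]);ex-=(ex@n)*n;ex/=np.linalg.norm(ex);ey=np.cross(n,ex)
def eh(a): return np.cos(a)*ex+np.sin(a)*ey
def Rt(a):
    x=-eh(a);z=-n;return np.column_stack([x,np.cross(z,x),z])
def W(x,y,h,a=0): return fc+eh(a)*x+eh(a+np.pi/2)*y+h*n   # coords in handle frame at angle a, h above measured panel
def plan(s,p,R):
    """rotation first then translation in new axes"""
    R0=np.array(s["ee_rot"]);rv=Ro.from_matrix(R0.T@R).as_rotvec()
    t=R.T@(np.array(p)-np.array(s["tool_pos"]))
    print("turn units",(rv/(np.pi/4)).round(4),"deg",np.degrees(rv).round(2)," shift units (new axes)",(t/.25).round(4),"mm",(t*1e3).round(1))
E
python3 - <<'E'
from h import *
from station import ctrl
s=ctrl.observe()
plan(s,W(0,.0003,.1),Rt(.045))
E
```

```text
turn units [-0.0095 -0.4895 -0.1673] deg [ -0.43 -22.03  -7.53]  shift units (new axes) [0.0842 0.0168 0.3543] mm [21.1  4.2 88.6]
```

{"name": "servo_tool", "arguments": {"commands": [[[0,0,0],[-0.002,-0.098,-0.0335]],[[0,0,0],[-0.002,-0.098,-0.0335]],[[0,0,0],[-0.002,-0.098,-0.0335]],[[0,0,0],[-0.002,-0.098,-0.0335]],[[0,0,0],[-0.002,-0.098,-0.0335]],[[0.0168,0.0034,0.071],[0,0,0]],[[0.0168,0.0034,0.071],[0,0,0]],[[0.0168,0.0034,0.071],[0,0,0]],[[0.0168,0.0034,0.071],[0,0,0]],[[0.0168,0.0034,0.071],[0,0,0]],[[0,0,0],[0,0,0]],[[0,0,0],[0,0,0]]], "claw": 0.2, "newtons": 30}}

```text
clock: 3.35
tool_pos: [0.5694, 0.1974, 0.156]
ee_rot: [[-0.919, -0.132, 0.372], [-0.129, 0.991, 0.034], [-0.374, -0.017, -0.927]]
contact_force: [0.2, -0.1, 0.3]
gripper_width: 0.398
```

```bash
python3 - <<'E'
from h import *
from station import ctrl
s=ctrl.observe()
print(s["clock"],np.round(s["qpos"],1),s["gripper_width"])
plan(s,W(0,.0003,.041),Rt(.045))
c=ctrl.capture("wrist"); cv2.imwrite("pics/wrist3.png",c["img"][:,:,::-1]); np.savez(f"wrist3.npz",**c)
E
```

```text
3.35 [-34.9  38.   10.5 120.2  43.4   2.7  26.9] 0.3980604904121831
turn units [0.0007 0.0001 0.0016] deg [0.03 0.   0.07]  shift units (new axes) [ 0.0007 -0.0004  0.2338] mm [ 0.2 -0.1 58.4]
```

View pics/wrist3.png

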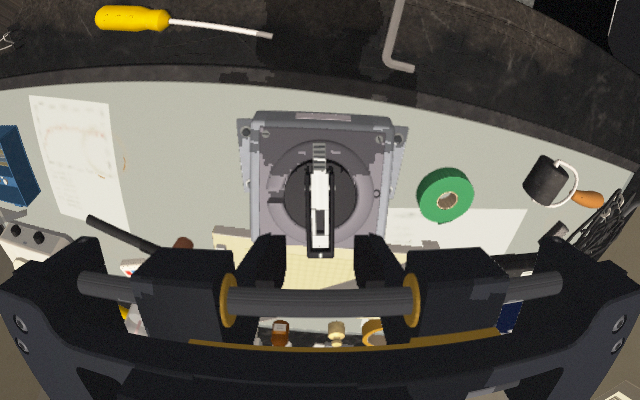

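{"name": "servo_tool", "arguments": {"commands": [[[0,0,0.039],[0,0,0]],[[0,0,0.039],[0,0,0]],[[0,0,0.039],[0,0,0]],[[0,0,0.039],[0,0,0]],[[0,0,0],[0,0,0]]]}}

```text
clock: 3.82
tool_pos: [0.582, 0.1976, 0.1338]
ee_rot: [[-0.919, -0.13, 0.372], [-0.127, 0.991, 0.032], [-0.373, -0.018, -0.928]]
contact_force: [-0.4, -0.8, 0.2]
gripper_width: 0.399
```

```bash
python3 - <<'E'
from h import *
from station import ctrl
s=ctrl.observe()
print(s["clock"],np.round(s["qpos"],1),s["contact_force"])
plan(s,W(0,.0003,.041),Rt(.045))
E
```

```text
3.8167 [-33.2  40.8   8.8 119.   85.8   2.5 -15.2] [-0.3763175  -0.81374756  0.23795521]
turn units [-0.0015 -0.0009  0.    ] deg [-0.07 -0.04  0.  ]  shift units (new axes) [0.0139 0.0042 0.1328] mm [ 3.5  1.  33.2]
```

{"name": "servo_tool", "arguments": {"commands": [[[0.007,0.002,0.02],[0,0,0]],[[0.007,0.002,0.02],[0,0,0]],[[0,0,0.02],[0,0,0]],[[0,0,0.01],[0,0,0]],[[0,0,0],[0,0,0]],[[0,0,0],[0,0,0]]]}}

```text
clock: 4.32
tool_pos: [0.5847, 0.1978, 0.117]
ee_rot: [[-0.92, -0.128, 0.371], [-0.126, 0.992, 0.03], [-0.372, -0.019, -0.928]]
contact_force: [-0.4, 0.1, 0.2]
gripper_width: 0.397
```

```bash
python3 - <<'E'
from h import *
from station import ctrl
s=ctrl.observe()
print(s["clock"],np.round(s["qpos"],1),s["contact_force"])
plan(s,W(0,.0003,.041),Rt(.045))
E
```

```text
4.3167 [-28.2  42.2   0.8 118.8  99.4   7.9 -28.1] [-0.38805876  0.07800304  0.24277961]
turn units [-0.0038 -0.0025 -0.0016] deg [-0.17 -0.11 -0.07]  shift units (new axes) [-0.0013  0.0034  0.0662] mm [-0.3  0.9 16.5]
```

{"name": "servo_tool", "arguments": {"commands": [[[0,0.001,0.02],[0,0,0]],[[0,0.001,0.02],[0,0,0]],[[0,0.001,0.016],[0,0,0]],[[0,0,0.01],[-0.004,-0.002,0]],[[0,0,0],[0,0,0]],[[0,0,0],[0,0,0]]]}}

```text
clock: 4.82
tool_pos: [0.5903, 0.1988, 0.1006]
ee_rot: [[-0.92, -0.13, 0.371], [-0.127, 0.991, 0.032], [-0.372, -0.017, -0.928]]
contact_force: [-0.1, -0.0, 0.4]
gripper_width: 0.401
```

```bash
python3 - <<'E'
from h import *
from station import ctrl
s=ctrl.observe()
print(s["clock"],np.round(s["qpos"],1),s["contact_force"])
plan(s,W(0,.0003,.041),Rt(.045))
c=ctrl.capture("wrist"); cv2.imwrite("pics/wrist4.png",c["img"][:,:,::-1]); np.savez(f"wrist4.npz",**c)
im=c["img"][150:320,230:410,::-1]
cv2.imwrite("pics/wrist4c.png",cv2.resize(im,None,fx=3.5,fy=3.5,interpolation=cv2.INTER_CUBIC))
E
```

```text
4.8167 [-24.8  44.1  -4.1 118.2 103.9  11.3 -31.8] [-0.11254812 -0.02779184  0.40869468]
turn units [-0.0005 -0.0022 -0.0009] deg [-0.02 -0.1  -0.04]  shift units (new axes) [-0.0044  0.0015 -0.0031] mm [-1.1  0.4 -0.8]
```

View pics/wrist4c.png

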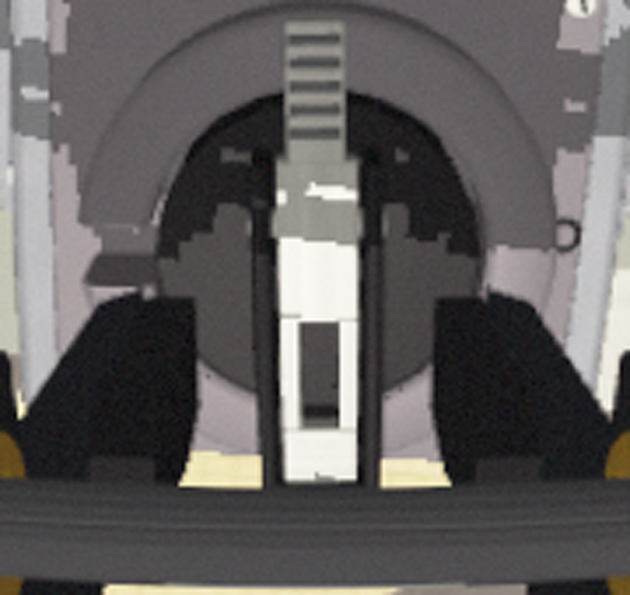

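{"name": "servo_tool", "arguments": {"commands": [[[-0.004,0.001,-0.003],[0,0,0]],[[0,0,0],[0,0,0]],[[0,0,0],[0,0,0]],[[0,0,0],[0,0,0]],[[0,0,0],[0,0,0]]], "claw": 1, "newtons": 30}}

```text
clock: 5.28
tool_pos: [0.591, 0.1995, 0.102]
ee_rot: [[-0.919, -0.13, 0.371], [-0.127, 0.991, 0.033], [-0.372, -0.017, -0.928]]
contact_force: [0.3, 0.2, 0.6]
gripper_width: 0.05
```

```bash
python3 - <<'E'
from h import *
from station import ctrl
s=ctrl.observe()
print(s["clock"],s["gripper_width"],np.round(s["contact_force"],2))
c=ctrl.capture("wrist"); 
im=c["img"][150:320,230:410,::-1]
cv2.imwrite("pics/wrist5c.png",cv2.resize(im,None,fx=3.5,fy=3.5,interpolation=cv2.INTER_CUBIC))
c=ctrl.capture("side"); 
im=c["img"][130:240,260:420,::-1]
cv2.imwrite("pics/side5c.png",cv2.resize(im,None,fx=5,fy=5,interpolation=cv2.INTER_CUBIC))
E
```

```text
5.2833 0.05026023706184868 [0.31 0.2  0.61]
```

View pics/wrist5c.png

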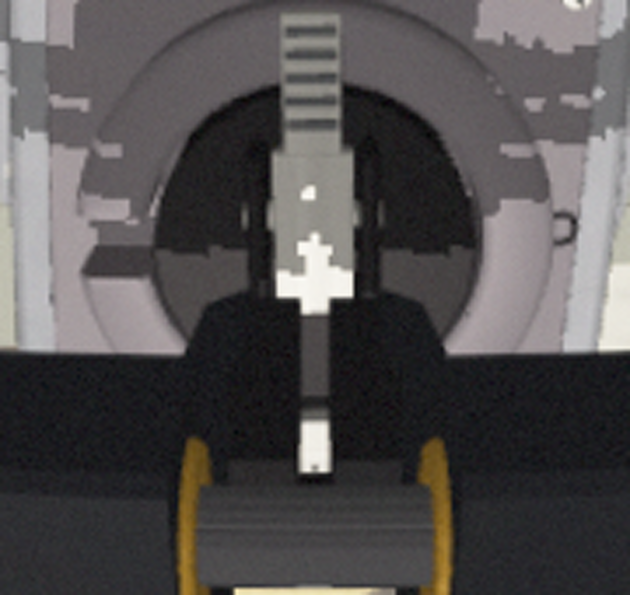

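View pics/side5c.png

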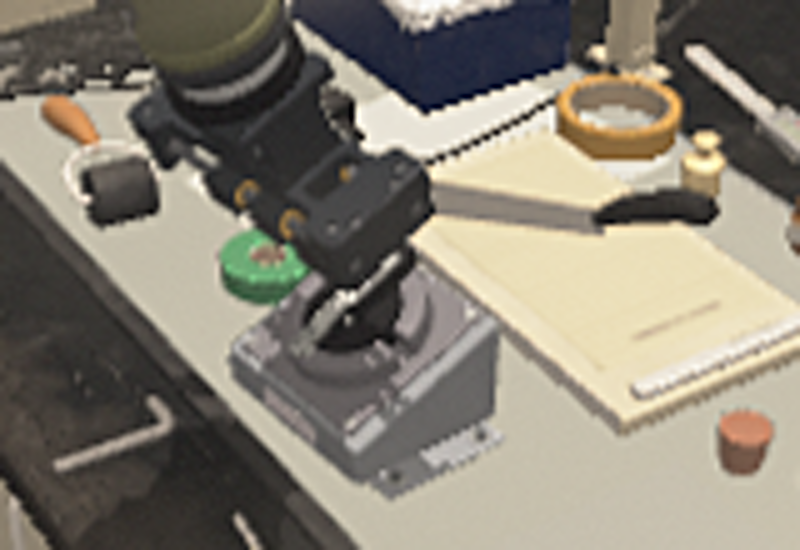

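```bash
python3 - <<'E'
from h import *
from station import ctrl
s=ctrl.observe();print(s["tool_pos"],s["gripper_width"])
for nm in ["side","scene","wrist"]:
    c=ctrl.capture(nm)
    v,u=np.mgrid[0:400,0:640]
    if nm=="wrist":
        K=c["camera_matrix"];x=u-K[0,2];y=v-K[1,2];r=np.hypot(x,y)+1e-9;t=np.tan(r/K[0,0]);z=c["z_map"]
        P=(np.stack([t*x/r*z,t*y/r*z,z],-1)-c["t"])@c["R"]
    else: P=cloud(c)
    R=np.array(s["ee_rot"]);L=(P-np.array(s["tool_pos"]))@R*1e3
    m=(abs(L[...,0])<11)&(abs(L[...,1])<45)&(L[...,2]>-30)&(L[...,2]<45)&(c["z_map"]>0)
    print(nm,m.sum());
    Q=L[m];
    for a in range(-45,45,10):
        k=(Q[:,1]>=a)&(Q[:,1]<a+10)
        if k.sum(): print(a,k.sum(),np.percentile(Q[k][:,2],[0,20,50,80,100]).round(1))
E
```

```text
[0.59102754 0.19940181 0.10190287] 0.009243542159686662
side 173
-45 32 [20.  23.6 34.2 40.6 42.6]
-35 31 [18.9 21.1 23.  33.5 43.2]
-25 17 [19.5 19.9 20.7 22.1 23.5]
-15 38 [-29.5   8.2  12.9  19.7  23.3]
-5 13 [-24.8   9.1  11.1  12.2  13.1]
5 12 [-24.8   6.6   7.8  11.4  13.6]
15 5 [19.  19.5 20.3 20.8 21.8]
25 15 [18.1 20.6 22.  22.7 23.7]
35 10 [20.9 21.6 22.3 22.6 24.9]
scene 122
-45 3 [22.1 22.7 23.6 26.7 28.7]
-35 3 [21.1 22.  23.3 24.  24.6]
-25 3 [20.2 20.5 20.9 21.5 22. ]
-15 10 [ 8.3 10.3 11.8 14.4 14.8]
-5 15 [ 6.1  9.1 11.3 12.7 18.1]
5 27 [ 6.9 10.2 15.  20.9 26.7]
15 21 [ 8.2 17.1 21.3 24.  26.4]
25 17 [19.  20.4 22.6 24.4 28. ]
35 23 [21.2 23.1 25.4 30.5 44.7]
wrist 4187
-45 432 [21.6 23.1 25.  40.8 42.5]
-35 428 [20.5 21.9 22.6 27.3 42.7]
-25 470 [20.4 21.7 22.2 22.6 24. ]
-15 488 [-29.9 -23.6  10.3  17.2  23.4]
-5 537 [-30.  -23.9  11.3  12.   13.5]
5 473 [-29.7 -22.6  10.5  21.9  23.7]
15 463 [20.2 21.6 22.1 22.7 23.9]
25 475 [20.5 22.2 23.1 24.6 42.2]
35 421 [21.6 22.8 23.2 23.9 26.5]
```

```bash
python3 - <<'E'
from h import *
from station import ctrl
s=ctrl.observe();print(s["clock"])
for nm in ["side","scene"]:
    c=ctrl.capture(nm);P=cloud(c)
    R=np.array(s["ee_rot"]);L=(P-np.array(s["tool_pos"]))@R*1e3
    hsv=cv2.cvtColor(c["img"],cv2.COLOR_RGB2HSV)
    m=(abs(L[...,0])<40)&(abs(L[...,1])<40)&(L[...,2]>-45)&(L[...,2]<18)&(c["z_map"]>0)
    v,u=np.where(m);o=np.argsort(L[m][:,2])
    for k in o[::6]: print((u[k],v[k]),L[v[k],u[k]].round(0),c["img"][v[k],u[k]])
    v0,u0=int(v.mean()),int(u.mean());im=c["img"][v0-30:v0+30,u0-40:u0+40,::-1]
    cv2.imwrite(f"pics/{nm}6.png",cv2.resize(im,None,fx=10,fy=10,interpolation=cv2.INTER_NEAREST));print(u0-40,v0-30)
E
```

```text
5.5333
(np.int64(319), np.int64(178)) [  9.   6. -45.] [43 39 38]
(np.int64(319), np.int64(179)) [ 10.   8. -39.] [53 53 51]
(np.int64(320), np.int64(180)) [  8.   8. -33.] [46 39 42]
(np.int64(324), np.int64(184)) [ 10. -10. -29.] [49 47 45]
(np.int64(321), np.int64(183)) [ 10.   7. -22.] [ 75 106  76]
(np.int64(325), np.int64(194)) [21. -9.  7.] [140 135 127]
(np.int64(328), np.int64(193)) [ 13. -14.   7.] [45 44 43]
(np.int64(325), np.int64(191)) [13.  0.  8.] [154 149 140]
(np.int64(323), np.int64(193)) [21.  0.  9.] [152 148 138]
(np.int64(339), np.int64(182)) [-36. -10.   9.] [129 124 118]
(np.int64(326), np.int64(188)) [3. 7. 9.] [22 20 21]
(np.int64(325), np.int64(190)) [10.  4.  9.] [131 126 118]
(np.int64(325), np.int64(189)) [ 7.  8. 10.] [20 19 18]
(np.int64(320), np.int64(197)) [36. -2. 10.] [120 116 109]
(np.int64(339), np.int64(181)) [-39.  -6.  10.] [166 160 151]
(np.int64(334), np.int64(185)) [-20.  -4.  10.] [113 108 104]
(np.int64(325), np.int64(193)) [17. -3. 11.] [154 148 139]
(np.int64(332), np.int64(190)) [ -3. -13.  11.] [31 30 28]
(np.int64(333), np.int64(188
[... 1458 characters left out ...]
t64(298), np.int64(196)) [-25.  -3.  12.] [120 117 111]
(np.int64(313), np.int64(209)) [40.  5. 13.] [89 87 85]
(np.int64(305), np.int64(205)) [12. 11. 13.] [40 38 37]
(np.int64(306), np.int64(206)) [17. 12. 14.] [24 22 22]
(np.int64(301), np.int64(197)) [-16.  -9.  14.] [105 103  98]
(np.int64(306), np.int64(202)) [ 7. -4. 14.] [134 132 126]
(np.int64(304), np.int64(202)) [ 2.  1. 15.] [137 134 127]
(np.int64(300), np.int64(198)) [-16.  -4.  15.] [97 95 91]
(np.int64(312), np.int64(209)) [37.  5. 16.] [81 80 75]
(np.int64(296), np.int64(200)) [-21.  13.  16.] [15 16 16]
(np.int64(307), np.int64(207)) [20. 10. 16.] [17 16 17]
(np.int64(308), np.int64(200)) [  6. -20.  18.] [28 26 27]
262 170
```

View pics/side6.png

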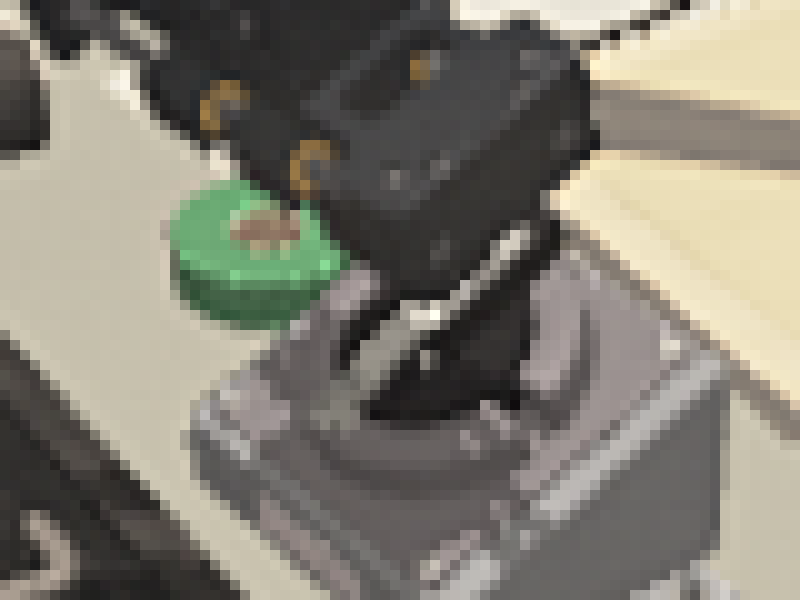

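View pics/scene6.png

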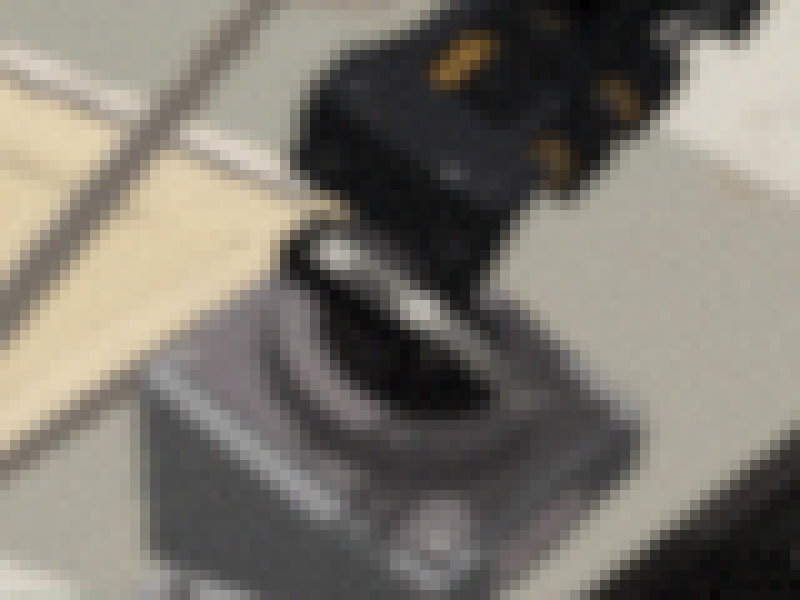

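{"name": "servo_tool", "arguments": {"commands": [[[0,0,0],[0,0,0]],[[0,0,0],[0,0,0]],[[0,0,0],[0,0,0]],[[0,0,0],[0,0,0]],[[0,0,0.01],[0,0,0]],[[0,0,0.01],[0,0,0]],[[0,0,0],[0,0,0]]], "claw": 0.2}}

```text
clock: 6.22
tool_pos: [0.5929, 0.1994, 0.0967]
ee_rot: [[-0.92, -0.13, 0.371], [-0.127, 0.991, 0.032], [-0.372, -0.017, -0.928]]
contact_force: [0.1, -0.2, -0.0]
gripper_width: 0.401
```

{"name": "servo_tool", "arguments": {"commands": [[[0,0,0.008],[0,0,0]],[[0,0,0],[0,0,0]],[[0,0,0],[0,0,0]]]}}

```text
clock: 6.47
tool_pos: [0.5936, 0.1995, 0.0952]
ee_rot: [[-0.919, -0.13, 0.371], [-0.127, 0.991, 0.032], [-0.372, -0.017, -0.928]]
contact_force: [-0.0, 0.8, 0.8]
gripper_width: 0.394
```

{"name": "servo_tool", "arguments": {"commands": [[[0,0,0.006],[0,0,0]],[[0,0,0],[0,0,0]],[[0,0,0],[0,0,0]],[[0,0,0],[0,0,0]],[[0,0,0],[0,0,0]],[[0,0,0],[0,0,0]]], "claw": 1}}

```text
clock: 6.97
tool_pos: [0.5942, 0.1997, 0.094]
ee_rot: [[-0.919, -0.13, 0.371], [-0.127, 0.991, 0.033], [-0.372, -0.017, -0.928]]
contact_force: [-0.9, -0.4, -0.3]
gripper_width: 0.006
```

```bash
python3 - <<'E'
from h import *
from station import ctrl
s=ctrl.observe();print(s["clock"],(s["tool_pos"]-fc)@n)
c=ctrl.capture("wrist"); cv2.imwrite("pics/wrist7.png",c["img"][:,:,::-1]);np.savez("wrist7.npz",**c)
c=ctrl.capture("side");np.savez("side7.npz",**c) 
im=c["img"][140:230,270:390,::-1]
cv2.imwrite("pics/side7c.png",cv2.resize(im,None,fx=6.6,fy=6.6,interpolation=cv2.INTER_CUBIC))
E
```

```text
6.9667 0.0326314076353131
```

View pics/wrist7.png

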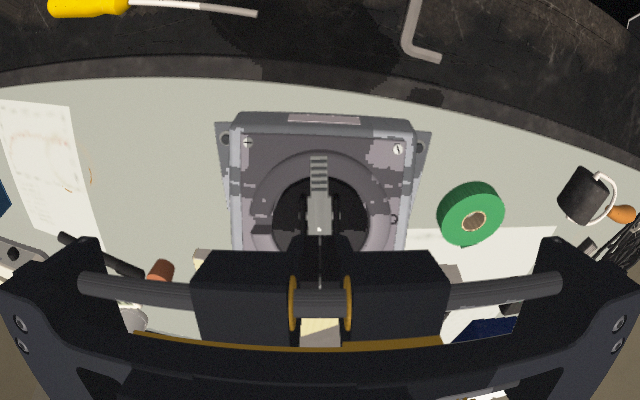

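View pics/side7c.png

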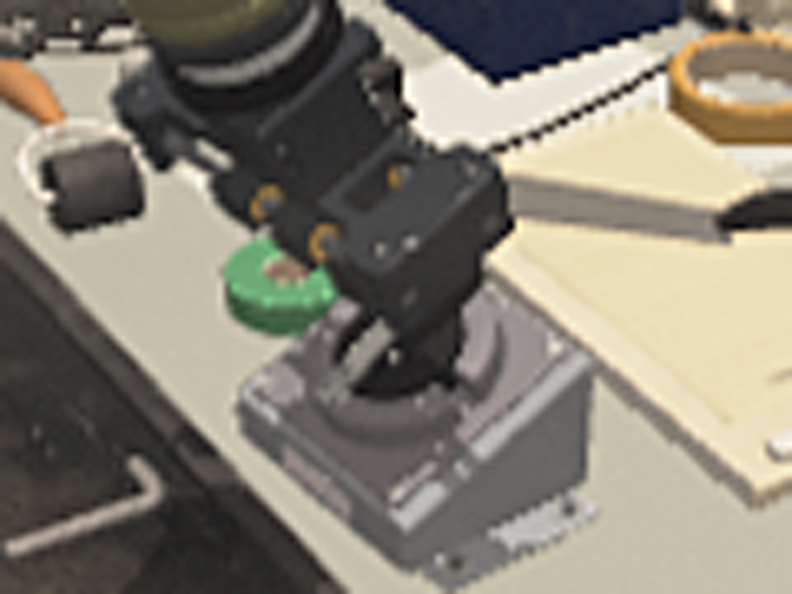

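```bash
python3 - <<'E'
from h import *
from station import ctrl
s=ctrl.observe();R=np.array(s["ee_rot"]);p=np.array(s["tool_pos"])
c=load("wrist7.npz")
for u in (305,335,320):
  for v in (200,215,225,230,234,238,242,246,250,255,260,270): print((u,v),((fpt(c,u,v)-p)@R*1e3).round(1),end=" ")
  print()
c=load("side7.npz");P=cloud(c)
for v in range(180,202,2):
    print(v,[((P[v,u]-p)@R*1e3).round(0).astype(int).tolist() for u in range(322,346,3)])
E
```

```text
(305, 200) [19.1 -9.   8.2] (305, 215) [11.5 -8.9  3.3] (305, 225) [ 5.6 -8.9  2.5] (305, 230) [ 2.6 -8.9  2. ] (305, 234) [ 0.3 -8.9  1.3] (305, 238) [  9.2  -7.7 -24.5] (305, 242) [  8.9  -7.5 -28.8] (305, 246) [  8.3  -7.4 -32. ] (305, 250) [  9.   -7.1 -37.7] (305, 255) [  8.8  -6.9 -42.5] (305, 260) [  8.7  -6.7 -47.2] (305, 270) [  8.8  -6.4 -56. ] 
(335, 200) [21.5  8.2  0.4] (335, 215) [12.5  8.4  0.4] (335, 225) [6.6 8.5 0. ] (335, 230) [3.2 8.6 0.7] (335, 234) [0.8 8.6 0.4] (335, 238) [  9.5   7.2 -25.1] (335, 242) [  8.4   7.1 -27.6] (335, 246) [  8.9   6.9 -33.3] (335, 250) [  9.    6.7 -37.7] (335, 255) [  9.5   6.4 -43.9] (335, 260) [  9.    6.2 -47.6] (335, 270) [  9.2   5.8 -56.7] 
(320, 200) [20.3 -0.2  4.5] (320, 215) [11.8 -0.2  2.5] (320, 225) [ 5.5 -0.2  2.8] (320, 230) [ 1.7 -0.1  4.3] (320, 234) [-0.3 -0.1  3. ] (320, 238) [  9.2  -0.2 -24.5] (320, 242) [  9.   -0.2 -28.9] (320, 246) [  8.6  -0.2 -32.5] (320, 250) [  8.6  -0.2 -37. ] (320, 255) [  7.2  -0.2 -39.3] (320, 260) [  4.6  -0.2 -39.3] (320, 270) [ -0.3  -0.2 -40.1] 
180 [[10, -9, -54], [33, -84, -127]
[... 640 characters left out ...]
, 1], [4, -2, 3], [-1, -12, 0], [-11, -9, 13], [-16, -17, 13], [-21, -25, 12], [-28, -30, 16]]
192 [[19, 9, 3], [15, -2, 0], [11, -13, -3], [4, -16, 2], [-5, -15, 12], [-10, -26, 9], [-17, -28, 16], [-22, -37, 14]]
194 [[24, 3, 3], [20, -9, -1], [13, -11, 6], [5, -13, 12], [0, -20, 13], [-6, -28, 13], [-10, -37, 11], [-17, -42, 16]]
196 [[29, -3, 3], [21, -2, 13], [16, -11, 12], [10, -19, 12], [5, -27, 12], [-2, -30, 18], [-5, -42, 12], [-13, -44, 19]]
198 [[30, 4, 18], [26, -7, 14], [21, -17, 12], [15, -24, 12], [8, -28, 18], [1, -31, 23], [-5, -37, 26], [-11, -43, 27]]
200 [[36, -5, 14], [31, -13, 14], [24, -18, 17], [19, -27, 16], [15, -36, 14], [8, -41, 18], [-2, -39, 30], [-7, -46, 30]]
```

```bash
python3 - <<'E'
from h import *
from station import ctrl
s=ctrl.observe();R=np.array(s["ee_rot"]);p=np.array(s["tool_pos"])
c=load("wrist7.npz")
for u in (220,250,270,285): print(u,[(v,((fpt(c,u,v)-p)@R*1e3).round(0).astype(int).tolist()) for v in range(244,300,6)])
print("campos tool",((-c["R"].T@c["t"]-p)@R*1e3).round(1))
c=load("wrist2.npz")
# at wrist2, tool pointing down at [.5581,.1906,.246]
p=np.array([.5581,.1906,.246]);R=np.array([[-1,.005,0],[.005,1,-.001],[0,-.001,-1]])
print("campos tool",((-c["R"].T@c["t"]-p)@R*1e3).round(1))
for u in (215,225,232,420,410): print(u,[(v,((fpt(c,u,v)-p)@R*1e3).round(0).astype(int).tolist()) for v in range(232,300,6)])
E
```

```text
220 [(244, [-64, -106, 121]), (250, [34, -29, -90]), (256, [34, -27, -94]), (262, [34, -26, -97]), (268, [34, -26, -100]), (274, [34, -25, -103]), (280, [34, -24, -106]), (286, [33, -24, -107]), (292, [32, -23, -109]), (298, [31, -24, -109])]
250 [(244, [-21, -50, 32]), (250, [-26, -51, 33]), (256, [34, -19, -93]), (262, [34, -19, -96]), (268, [33, -18, -99]), (274, [34, -17, -103]), (280, [34, -17, -105]), (286, [33, -17, -107]), (292, [32, -17, -107]), (298, [31, -17, -108])]
270 [(244, [-13, -33, 15]), (250, [-17, -33, 15]), (256, [34, -14, -92]), (262, [33, -13, -95]), (268, [34, -13, -100]), (274, [34, -12, -102]), (280, [34, -12, -105]), (286, [34, -12, -107]), (292, [33, -12, -108]), (298, [31, -12, -108])]
285 [(244, [-12, -23, 14]), (250, [-17, -23, 14]), (256, [34, -10, -93]), (262, [33, -9, -95]), (268, [34, -9, -99]), (274, [34, -9, -102]), (280, [34, -9, -104]), (286, [34, -8, -108]), (292, [32, -8, -108]), (298, [31, -8, -108])]
campos tool [  71.8   -0.6 -166.2]
campos tool [  73.5    0.8 -166.7]
215 [(232, [-99, -152, 240]), (238, [12, -51, -30]), (244, [10, -50, -33]
[... 615 characters left out ...]
[1, -42, -33]), (268, [-2, -42, -34]), (274, [-5, -43, -35]), (280, [-180, -134, 239]), (286, [-191, -135, 238]), (292, [28, -22, -100]), (298, [27, -22, -101])]
420 [(232, [13, 54, -22]), (238, [11, 53, -26]), (244, [12, 50, -34]), (250, [11, 49, -39]), (256, [11, 47, -46]), (262, [9, 46, -49]), (268, [6, 47, -49]), (274, [3, 47, -49]), (280, [0, 47, -49]), (286, [29, 28, -98]), (292, [28, 28, -100]), (298, [27, 27, -102])]
410 [(232, [-96, 134, 237]), (238, [12, 47, -27]), (244, [11, 46, -33]), (250, [9, 45, -35]), (256, [6, 45, -36]), (262, [3, 46, -36]), (268, [0, 46, -38]), (274, [-1, 45, -41]), (280, [-5, 45, -41]), (286, [-151, 125, 179]), (292, [29, 25, -101]), (298, [28, 25, -102])]
```

{"name": "servo_tool", "arguments": {"commands": [[[0,0,0],[0,0,0]],[[0,0,0],[0,0,0]],[[0,0,0],[0,0,0]],[[0,0,0],[0,0,0]],[[0,0,0.025],[0,0,0]],[[0,0,0.025],[0,0,0]],[[0,0,0.025],[0,0,0]],[[0,0,0.025],[0,0,0]],[[0,0,0],[0,0,0]],[[0,0,0],[0,0,0]]], "claw": 0.2}}

```text
clock: 7.9
tool_pos: [0.6033, 0.2001, 0.07]
ee_rot: [[-0.92, -0.129, 0.37], [-0.126, 0.991, 0.032], [-0.371, -0.017, -0.928]]
contact_force: [-0.4, -0.5, 0.2]
gripper_width: 0.398
```

```bash
python3 - <<'E'
from h import *
from station import ctrl
s=ctrl.observe()
print(s["clock"],np.round(s["qpos"],1),s["contact_force"])
plan(s,W(0,.0003,-.001),Rt(.045))
c=ctrl.capture("wrist"); np.savez("wrist8.npz",**c)
im=c["img"][150:320,230:410,::-1]
cv2.imwrite("pics/wrist8c.png",cv2.resize(im,None,fx=3.5,fy=3.5,interpolation=cv2.INTER_CUBIC))
E
```

```text
7.9 [-21.5  48.   -8.7 116.5 108.9  15.  -35.5] [-0.36120598 -0.50659806  0.19404563]
turn units [-0.0007 -0.003  -0.0011] deg [-0.03 -0.14 -0.05]  shift units (new axes) [-0.0017  0.0008  0.0317] mm [-0.4  0.2  7.9]
```

View pics/wrist8c.png

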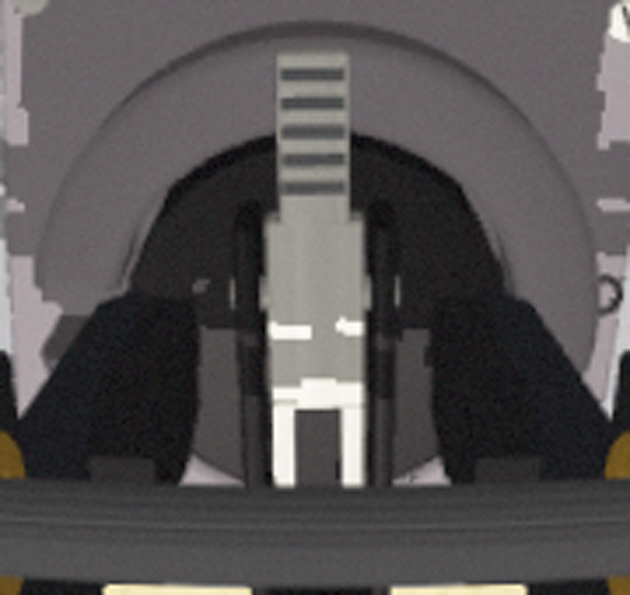

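{"name": "servo_tool", "arguments": {"commands": [[[0,0.001,0.012],[0,0,0]],[[0,0,0.012],[0,0,0]],[[0,0,0],[0,0,0]],[[0,0,0],[0,0,0]]]}}

```text
clock: 8.28
tool_pos: [0.6057, 0.2009, 0.0651]
ee_rot: [[-0.919, -0.13, 0.371], [-0.127, 0.991, 0.033], [-0.372, -0.017, -0.928]]
contact_force: [0.0, 0.4, 0.7]
gripper_width: 0.394
```

{"name": "servo_tool", "arguments": {"commands": [[[0,0,0.005],[0,0,0]],[[0,0,0],[0,0,0]],[[0,0,0],[0,0,0]],[[0,0,0],[0,0,0]],[[0,0,0],[0,0,0]]], "claw": 1}}

```text
clock: 8.7
tool_pos: [0.6062, 0.2008, 0.064]
ee_rot: [[-0.919, -0.13, 0.371], [-0.127, 0.991, 0.032], [-0.372, -0.017, -0.928]]
contact_force: [-0.0, -0.9, -0.0]
gripper_width: 0.255
```

{"name": "servo_tool", "arguments": {"commands": [[[0,0,0],[0,0,-0.08]],[[0,0,0],[0,0,-0.08]],[[0,0,0],[0,0,-0.08]],[[0,0,0],[0,0,-0.08]],[[0,0,0],[0,0,-0.08]],[[0,0,0],[0,0,-0.08]],[[0,0,0],[0,0,-0.08]],[[0,0,0],[0,0,-0.08]],[[0,0,0],[0,0,-0.08]],[[0,0,0],[0,0,-0.08]],[[0,0,0],[0,0,0]]]}}

```text
clock: 9.62
tool_pos: [0.6062, 0.2009, 0.064]
ee_rot: [[-0.666, -0.647, 0.371], [-0.687, 0.726, 0.032], [-0.291, -0.234, -0.928]]
contact_force: [0.3, -0.2, -1.6]
gripper_width: 0.255
```

```bash
python3 - <<'E'
from h import *
from station import ctrl
s=ctrl.observe()
print(s["clock"],np.round(s["qpos"],1),s["contact_force"],s["ft_torque"],s["gripper_width"])
x=-np.array(s["ee_rot"])[:,0];print("angle",np.arctan2(x@ey,x@ex))
plan(s,W(0,.0003,-.001),Rt(.045+np.pi/5))
E
```

```text
9.6167 [-26.2  48.7  -0.9 116.4 122.9  10.3 -14.7] [ 0.32841162 -0.19428106 -1.59682977] [-0.05865902  0.35265038 -0.03351651] 0.25541396363816793
angle 0.6749146336967997
turn units [ 0.0002 -0.0016  0.002 ] deg [ 0.01 -0.07  0.09]  shift units (new axes) [ 0.0009 -0.0009  0.0054] mm [ 0.2 -0.2  1.3]
```

{"name": "servo_tool", "arguments": {"commands": [[[0,0,0],[0,0,-0.08]],[[0,0,0],[0,0,-0.08]],[[0,0,0],[0,0,-0.08]],[[0,0,0],[0,0,-0.08]],[[0,0,0],[0,0,-0.08]],[[0,0,0],[0,0,-0.08]],[[0,0,0],[0,0,-0.08]],[[0,0,0],[0,0,-0.08]],[[0,0,0],[0,0,-0.08]],[[0,0,0],[0,0,-0.08]],[[0,0,0],[0,0,-0.08]],[[0,0,0],[0,0,-0.08]],[[0,0,0],[0,0,-0.08]],[[0,0,0],[0,0,-0.08]],[[0,0,0],[0,0,-0.06]],[[0,0,0],[0,0,0]],[[0,0,0],[0,0,0]]]}}

```text
clock: 11.03
tool_pos: [0.606, 0.2009, 0.064]
ee_rot: [[0.114, -0.922, 0.371], [-0.993, -0.11, 0.033], [0.011, -0.372, -0.928]]
contact_force: [-0.1, -1.3, -0.8]
gripper_width: 0.255
```

```bash
python3 - <<'E'
from h import *
from station import ctrl
s=ctrl.observe()
print(s["clock"],np.round(s["qpos"],1),s["contact_force"],s["ft_torque"],s["gripper_width"])
x=-np.array(s["ee_rot"])[:,0];print("angle",np.arctan2(x@ey,x@ex))
plan(s,W(0,.0003,-.001),Rt(1.62))
c=ctrl.capture("wrist"); np.savez("wrist9.npz",**c)
cv2.imwrite("pics/wrist9.png",c["img"][:,:,::-1])
E
```

```text
11.0333 [-30.2  49.1   5.8 116.6 147.6   7.   12.3] [-0.08585566 -1.31072866 -0.80045948] [-0.08298318  0.44030664 -0.07086046] 0.2548546143097604
angle 1.5980386609864456
turn units [ 0.0019 -0.0004 -0.028 ] deg [ 0.09 -0.02 -1.26]  shift units (new axes) [ 0.0014 -0.0005  0.0054] mm [ 0.4 -0.1  1.3]
```

View pics/wrist9.png

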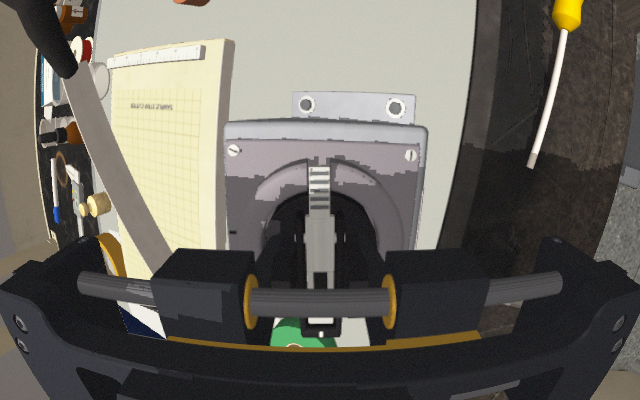

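```bash
python3 - <<'E'
from h import *
c=load("wrist9.npz")
im=c["img"][140:240,240:400,::-1]
cv2.imwrite("pics/wrist9c.png",cv2.resize(im,None,fx=5,fy=5,interpolation=cv2.INTER_CUBIC))
E
```

```text
(no output)
```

View pics/wrist9c.png

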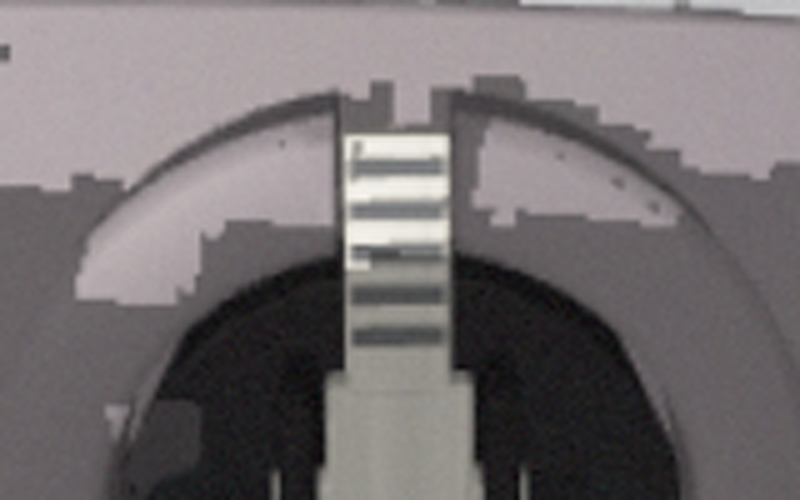

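{"name": "servo_tool", "arguments": {"commands": [[[0,0,0],[0,0,0]],[[0,0,0],[0,0,0]],[[0,0,0],[0,0,0]],[[0,0,-0.04],[0,0,0]],[[0,0,-0.04],[0,0,0]],[[0,0,0],[0,0,0]],[[0.05,0,0],[0,0,0]],[[0.05,0,0],[0,0,0]],[[0.046,0,0],[0,0,0]],[[0,0,0],[0,0,0]],[[0,0,0],[0,0,0]]], "claw": 0.3, "newtons": 15}}

```text
clock: 12.0
tool_pos: [0.6031, 0.1636, 0.0835]
ee_rot: [[0.114, -0.921, 0.372], [-0.993, -0.11, 0.032], [0.011, -0.373, -0.928]]
contact_force: [-0.2, -0.6, 0.7]
gripper_width: 0.348
```

```bash
python3 - <<'E'
from h import *
from station import ctrl
s=ctrl.observe()
print(s["clock"],np.round(s["qpos"],1),s["contact_force"].round(2),s["gripper_width"])
plan(s,W(-.0365,0,.0125,1.6),Rt(1.6))
c=ctrl.capture("wrist"); np.savez("wrist10.npz",**c)
im=c["img"][150:330,200:440,::-1]
cv2.imwrite("pics/wrist10c.png",cv2.resize(im,None,fx=3.3,fy=3.3,interpolation=cv2.INTER_CUBIC))
E
```

```text
12.0 [-25.8  46.3   4.5 118.9 149.8   7.   14.1] [-0.16 -0.58  0.66] 0.34781541614198225
turn units [ 0.001  -0.0008 -0.0021] deg [ 0.04 -0.04 -0.1 ]  shift units (new axes) [0.0007 0.0015 0.033 ] mm [0.2 0.4 8.3]
```

View pics/wrist10c.png

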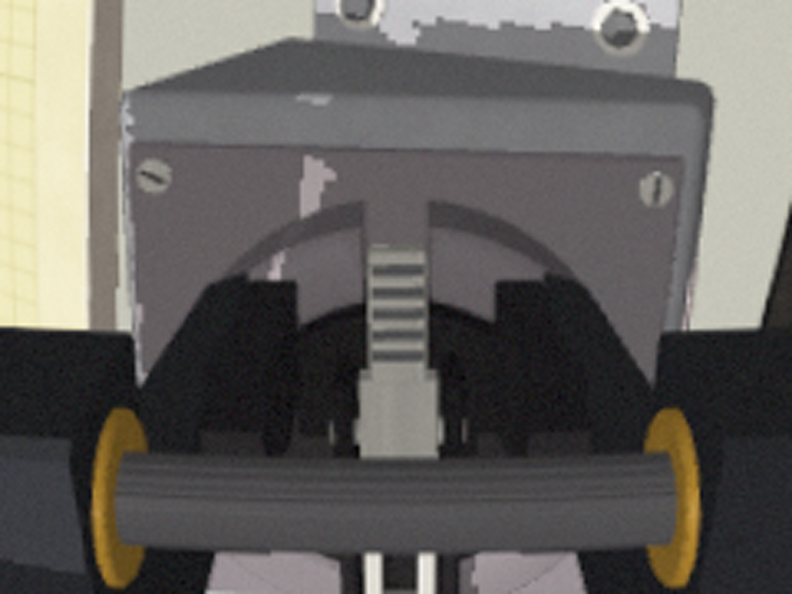

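{"name": "servo_tool", "arguments": {"commands": [[[0,0.0015,0],[0,0,0]],[[0,0,0],[0,0,0]],[[0,0,0],[0,0,0]],[[0,0,0],[0,0,0]],[[0,0,0.016],[0,0,0]],[[0,0,0.016],[0,0,0]],[[0,0,0],[0,0,0]],[[0,0,0],[0,0,0]]], "claw": 1}}

```text
clock: 12.72
tool_pos: [0.6055, 0.1642, 0.075]
ee_rot: [[0.115, -0.922, 0.371], [-0.993, -0.111, 0.032], [0.011, -0.372, -0.928]]
contact_force: [-0.2, 0.6, -0.5]
gripper_width: 0.007
```

{"name": "servo_tool", "arguments": {"commands": [[[0,0,0.004],[0,0,0]],[[0,0,0.004],[0,0,0]],[[0,0,0.004],[0,0,0]],[[0,0,0.004],[0,0,0]],[[0,0,0.004],[0,0,0]],[[0,0,0],[0,0,0]]]}}

```text
clock: 13.22
tool_pos: [0.6075, 0.1642, 0.0709]
ee_rot: [[0.115, -0.921, 0.371], [-0.993, -0.111, 0.032], [0.012, -0.373, -0.928]]
contact_force: [-1.0, -0.6, 2.1]
gripper_width: 0.008
```

{"name": "servo_tool", "arguments": {"commands": [[[0,0,0.004],[0,0,0]],[[0,0,0.004],[0,0,0]],[[0,0,0],[0,0,0]]]}}

```text
clock: 13.47
tool_pos: [0.6083, 0.1643, 0.0689]
ee_rot: [[0.115, -0.921, 0.371], [-0.993, -0.111, 0.032], [0.012, -0.373, -0.928]]
contact_force: [-1.4, -1.6, 1.9]
gripper_width: -0.0
```

{"name": "servo_tool", "arguments": {"commands": [[[0,0,0.004],[0,0,0]],[[0,0,0.004],[0,0,0]],[[0,0,0],[0,0,0]]]}}

```text
clock: 13.72
tool_pos: [0.609, 0.1645, 0.067]
ee_rot: [[0.115, -0.921, 0.371], [-0.993, -0.111, 0.032], [0.011, -0.373, -0.928]]
contact_force: [-0.6, -1.3, 2.4]
gripper_width: 0.005
```

{"name": "servo_tool", "arguments": {"commands": [[[0,0,0.004],[0,0,0]],[[0,0,0.004],[0,0,0]],[[0,0,0.004],[0,0,0]],[[0,0,0],[0,0,0]]]}}

```text
clock: 14.05
tool_pos: [0.6101, 0.1652, 0.0642]
ee_rot: [[0.116, -0.921, 0.371], [-0.993, -0.112, 0.033], [0.011, -0.373, -0.928]]
contact_force: [-1.2, 0.2, 2.9]
gripper_width: 0.007
```

{"name": "servo_tool", "arguments": {"commands": [[[0,0,0.004],[0,0,0]],[[0,0,0.004],[0,0,0]],[[0,0,0.004],[0,0,0]],[[0,0,0],[0,0,0]]]}}

```text
clock: 14.38
tool_pos: [0.6106, 0.1653, 0.0629]
ee_rot: [[0.116, -0.921, 0.372], [-0.993, -0.112, 0.034], [0.01, -0.373, -0.928]]
contact_force: [-8.3, -1.0, 18.0]
gripper_width: 0.006
```

```bash
python3 - <<'E'
from h import *
from station import ctrl
s=ctrl.observe()
print(s["clock"],s["contact_force"].round(2),(s["tool_pos"]-fc)@n)
c=ctrl.capture("wrist"); np.savez("wrist11.npz",**c)
cv2.imwrite("pics/wrist11.png",c["img"][:,:,::-1])
c=ctrl.capture("side") 
im=c["img"][140:230,270:390,::-1]
cv2.imwrite("pics/side11c.png",cv2.resize(im,None,fx=6.6,fy=6.6,interpolation=cv2.INTER_CUBIC))
E
```

```text
14.3833 [-8.31 -0.95 18.04] -0.001190990585036319
```

View pics/wrist11.png

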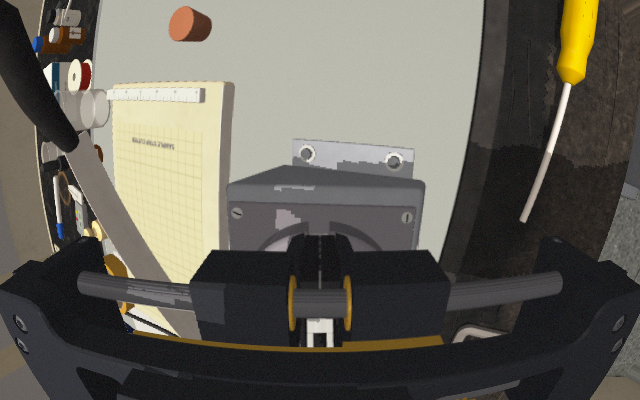

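View pics/side11c.png

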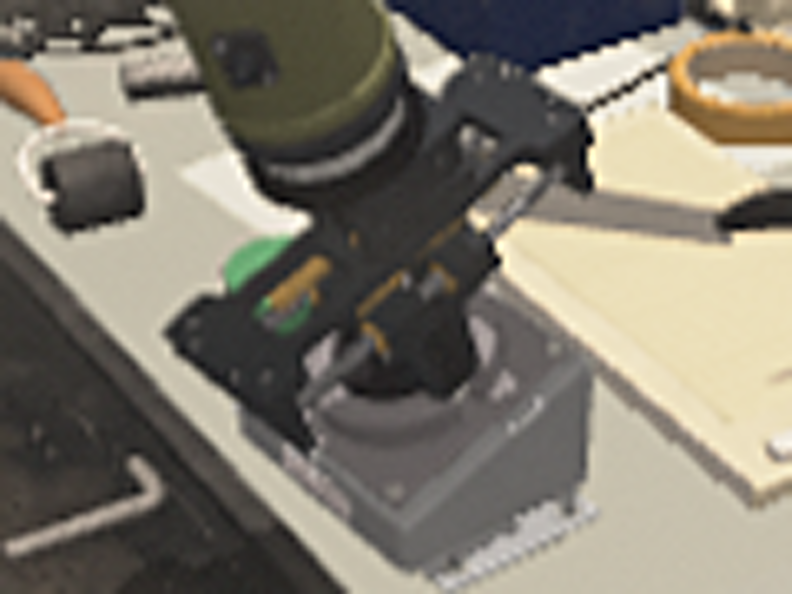

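{"name": "servo_tool", "arguments": {"commands": [[[0,0,-0.03],[0,0,0]],[[0,0,-0.06],[0,0,0]],[[0,0,-0.06],[0,0,0]],[[0,0,-0.06],[0,0,0]],[[0,0,0],[0,0,0]],[[0,0,0],[0,0,0]]], "claw": 0.3}}

```text
clock: 14.98
tool_pos: [0.592, 0.1632, 0.1105]
ee_rot: [[0.116, -0.921, 0.372], [-0.993, -0.111, 0.033], [0.011, -0.374, -0.928]]
contact_force: [1.3, 0.8, -0.3]
gripper_width: 0.347
```

```bash
python3 - <<'E'
from h import *
from station import ctrl
s=ctrl.observe()
print(s["clock"],s["contact_force"].round(2),(s["tool_pos"]-fc)@n,s["qpos"].round(1))
c=ctrl.capture("wrist"); np.savez("wrist12.npz",**c)
cv2.imwrite("pics/wrist12.png",c["img"][:,:,::-1])
c=ctrl.capture("side") ;np.savez("side12.npz",**c)
im=c["img"][140:230,270:390,::-1]
cv2.imwrite("pics/side12c.png",cv2.resize(im,None,fx=6.6,fy=6.6,interpolation=cv2.INTER_CUBIC))
c=ctrl.capture("scene") ;np.savez("scene12.npz",**c)
im=c["img"][167:257,240:360,::-1]
cv2.imwrite("pics/scene12c.png",cv2.resize(im,None,fx=6.6,fy=6.6,interpolation=cv2.INTER_CUBIC))
E
```

```text
14.9833 [ 1.26  0.76 -0.25] 0.050010048548822565 [-27.5  43.1   6.5 120.1 149.    4.6  14.6]
```

View pics/wrist12.png

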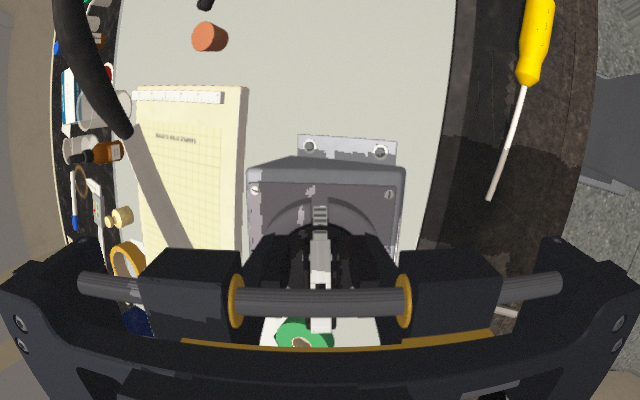

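View pics/side12c.png

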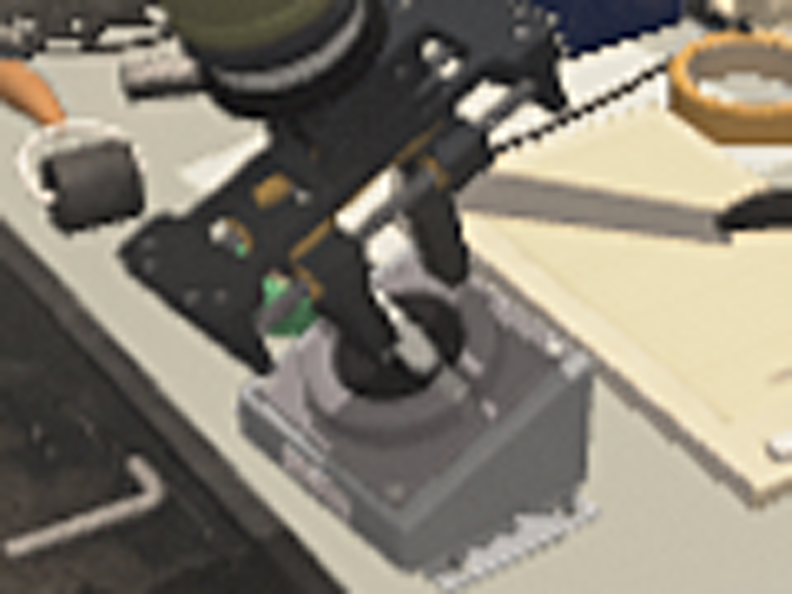

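View pics/scene12c.png

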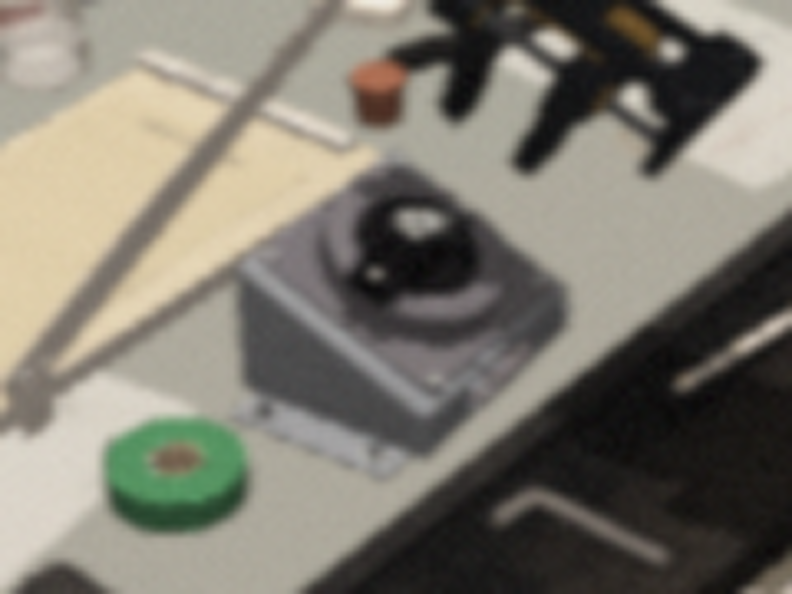

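```bash
python3 - <<'E'
from h import *
from station import ctrl
c=load("wrist12.npz");a=1.6
for v in range(205,335,5):
    x=fpt(c,320,v)-fc;print(v,"x %.1f y %.1f h %.1f"%(x@eh(a)*1e3,x@eh(a+np.pi/2)*1e3,x@n*1e3),c["img"][v,320])
s=ctrl.observe()
plan(s,W(.027,0,.05,1.6),Rt(1.6))
im=c["img"][190:340,240:400,::-1]
cv2.imwrite("pics/wrist12c.png",cv2.resize(im,None,fx=4,fy=4,interpolation=cv2.INTER_CUBIC))
E
```

```text
205 x -38.7 y 0.3 h -1.0 [130 126 126]
210 x -39.3 y 0.2 h 12.2 [102 102 101]
215 x -36.3 y 0.2 h 14.1 [77 79 79]
220 x -33.4 y 0.2 h 16.3 [87 88 89]
225 x -30.8 y 0.2 h 19.1 [53 53 54]
230 x -27.3 y 0.2 h 19.6 [100  97  96]
235 x -24.0 y 0.3 h 20.5 [152 151 144]
240 x -21.4 y 0.3 h 23.2 [144 143 137]
245 x -18.7 y 0.3 h 25.4 [151 150 143]
250 x -15.3 y 0.3 h 26.3 [155 153 147]
255 x -11.8 y 0.3 h 26.9 [157 154 147]
260 x -9.7 y 0.3 h 30.3 [158 153 147]
265 x -7.4 y 0.3 h 33.2 [159 155 149]
270 x -3.8 y 0.3 h 33.7 [159 154 149]
275 x -1.0 y 0.3 h 35.7 [227 224 217]
280 x 0.9 y 0.3 h 39.0 [228 226 219]
285 x 14.7 y 0.3 h 23.6 [37 32 35]
290 x -63.0 y -0.0 h 147.9 [61 60 59]
295 x -63.0 y -0.0 h 150.3 [70 69 66]
300 x -61.2 y -0.0 h 150.0 [80 81 82]
305 x -61.7 y -0.0 h 152.9 [92 91 89]
310 x -108.1 y -0.2 h 216.2 [84 82 84]
315 x -57.5 y -0.0 h 151.6 [82 79 81]
320 x 24.3 y 0.3 h 52.6 [227 225 218]
325 x 27.6 y 0.3 h 54.0 [231 229 223]
330 x 31.1 y 0.3 h 55.2 [230 228 221]
turn units [ 0.0028 -0.0007 -0.0003] deg [ 0.13 -0.03 -0.01]  shift units (new axes) [-0.2515 -0.0026 -0.004 ] mm [-62.9  -0.7  -1. ]
```

View pics/wrist12c.png

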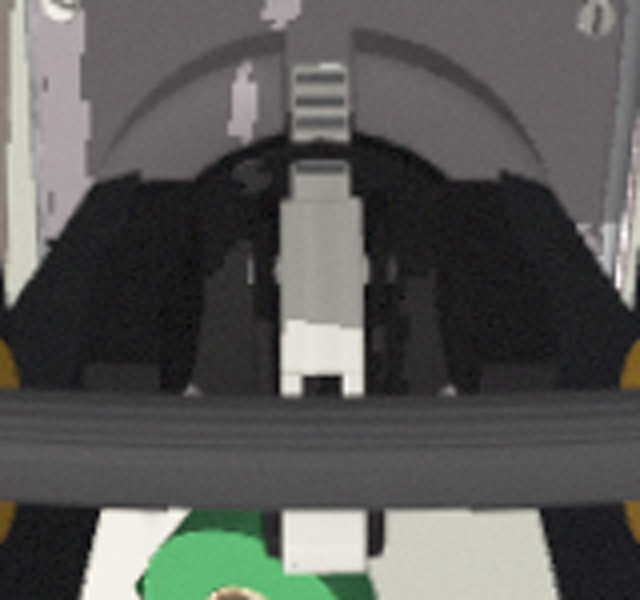

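{"name": "servo_tool", "arguments": {"commands": [[[-0.063,-0.001,0],[0,0,0]],[[-0.063,-0.001,0],[0,0,0]],[[-0.063,-0.001,0],[0,0,0]],[[-0.063,0,0],[0,0,0]],[[0,0,0],[0,0,0]],[[0,0,0],[0,0,0]],[[0,0,0.032],[0,0,0]],[[0,0,0.032],[0,0,0]],[[0,0,0],[0,0,0]]]}}

```text
clock: 15.88
tool_pos: [0.5928, 0.2153, 0.0935]
ee_rot: [[0.114, -0.922, 0.371], [-0.993, -0.11, 0.031], [0.013, -0.372, -0.928]]
contact_force: [-0.5, 0.3, 0.2]
gripper_width: 0.351
```

```bash
python3 - <<'E'
from h import *
from station import ctrl
s=ctrl.observe()
print(s["clock"],s["contact_force"].round(2),s["qpos"].round(1))
plan(s,W(.027,0,.018,1.6),Rt(1.6))
c=ctrl.capture("wrist"); np.savez("wrist13.npz",**c)
im=c["img"][150:340,200:440,::-1]
cv2.imwrite("pics/wrist13c.png",cv2.resize(im,None,fx=3.1,fy=3.1,interpolation=cv2.INTER_CUBIC))
E
```

```text
15.8833 [-0.49  0.33  0.23] [-33.5  45.7   7.5 117.3 128.8   4.4  29.3]
turn units [ 0.0022 -0.0026 -0.0018] deg [ 0.1  -0.12 -0.08]  shift units (new axes) [-0.0435  0.0015  0.0566] mm [-10.9   0.4  14.2]
```

View pics/wrist13c.png

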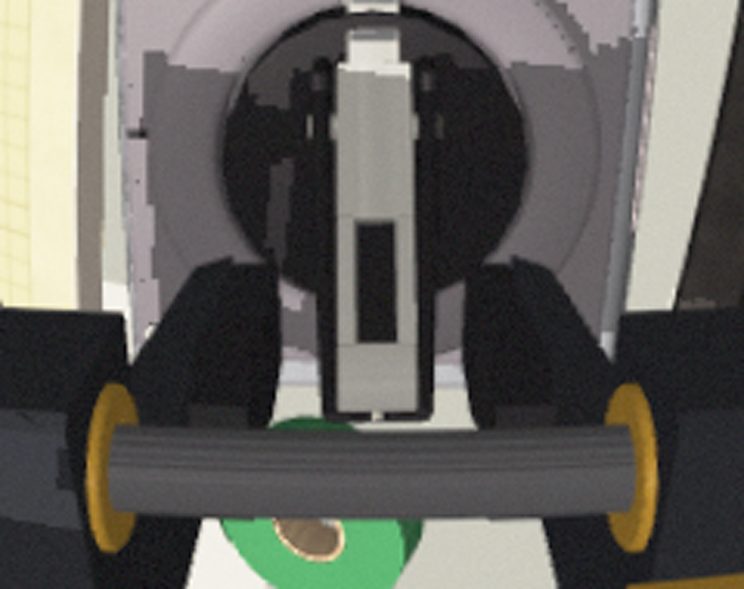

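{"name": "servo_tool", "arguments": {"commands": [[[-0.022,0.001,0],[0,0,0]],[[-0.022,0,0],[0,0,0]],[[0,0,0.02],[0,0,0]],[[0,0,0.02],[0,0,0]],[[0,0,0.016],[0,0,0]],[[0,0,0],[0,0,0]]]}}

```text
clock: 16.43
tool_pos: [0.5963, 0.2278, 0.0811]
ee_rot: [[0.115, -0.921, 0.372], [-0.993, -0.111, 0.032], [0.012, -0.373, -0.928]]
contact_force: [0.2, -0.2, -0.3]
gripper_width: 0.356
```

```bash
python3 - <<'E'
from h import *
from station import ctrl
s=ctrl.observe()
print(s["clock"],s["contact_force"].round(2),s["qpos"].round(1))
plan(s,W(.027,0,.018,1.6),Rt(1.6))
c=ctrl.capture("wrist"); np.savez("wrist14.npz",**c)
im=c["img"][150:340,200:440,::-1]
cv2.imwrite("pics/wrist14c.png",cv2.resize(im,None,fx=3.1,fy=3.1,interpolation=cv2.INTER_CUBIC))
E
```

```text
16.4333 [ 0.17 -0.19 -0.25] [-34.1  47.3   6.9 116.2 127.6   5.2  29.5]
turn units [ 0.0012 -0.0015 -0.0006] deg [ 0.05 -0.07 -0.03]  shift units (new axes) [0.005  0.0013 0.004 ] mm [1.2 0.3 1. ]
```

View pics/wrist14c.png

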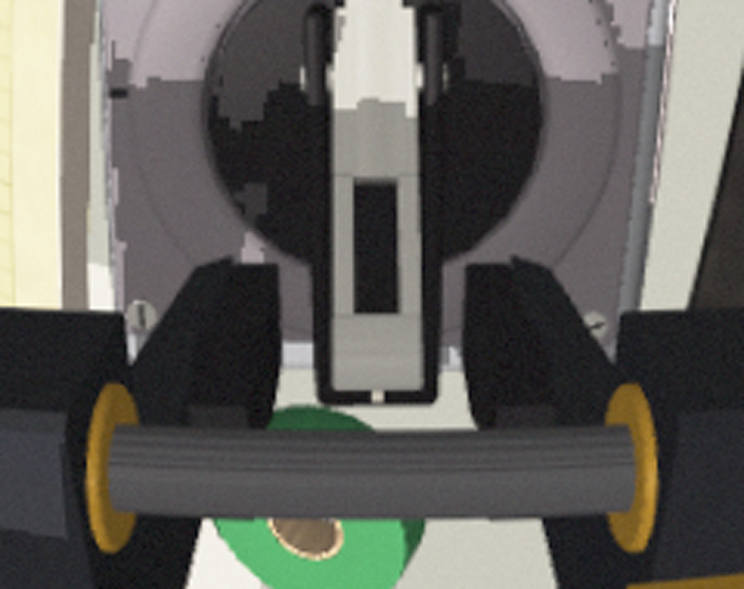

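{"name": "servo_tool", "arguments": {"commands": [[[0,0.001,0],[0,0,0]],[[0,0,0],[0,0,0]],[[0,0,0],[0,0,0]],[[0,0,0],[0,0,0]],[[0,0,0],[0,0,0]]], "claw": 1, "newtons": 14}}

```text
clock: 16.9
tool_pos: [0.5957, 0.228, 0.0819]
ee_rot: [[0.115, -0.921, 0.372], [-0.993, -0.111, 0.032], [0.012, -0.373, -0.928]]
contact_force: [-0.8, 0.7, -0.3]
gripper_width: 0.157
```

{"name": "servo_tool", "arguments": {"commands": [[[0.0052,0,-0.0076],[0,0,0]],[[0.0052,0,-0.0076],[0,0,0]],[[0.0059,0,-0.007],[0,0,0]],[[0.0059,0,-0.007],[0,0,0]],[[0.0066,0,-0.0064],[0,0,0]],[[0.0066,0,-0.0064],[0,0,0]],[[0,0,0],[0,0,0]]]}}

```text
clock: 17.48
tool_pos: [0.5927, 0.2187, 0.0919]
ee_rot: [[0.115, -0.921, 0.372], [-0.993, -0.111, 0.032], [0.011, -0.373, -0.928]]
contact_force: [-1.2, 0.4, -2.2]
gripper_width: 0.153
```

```bash
python3 - <<'E'
from h import *
from station import ctrl
s=ctrl.observe();a=1.6
d=s["tool_pos"]-fc;print(s["clock"],"x %.1f y %.1f h %.1f"%(d@eh(a)*1e3,d@eh(a+np.pi/2)*1e3,d@n*1e3),s["contact_force"].round(2),s["qpos"].round(1))
E
```

```text
17.4833 x 19.5 y -0.1 h 30.6 [-1.19  0.36 -2.21] [-33.5  45.9   7.2 117.2 127.7   4.8  30.1]
```

{"name": "servo_tool", "arguments": {"commands": [[[0.0072,0,-0.0055],[0,0,0]],[[0.0072,0,-0.0055],[0,0,0]],[[0.0077,0,-0.0048],[0,0,0]],[[0.0077,0,-0.0048],[0,0,0]],[[0.0082,0,-0.004],[0,0,0]],[[0.0082,0,-0.004],[0,0,0]],[[0.0086,0,-0.0031],[0,0,0]],[[0.0086,0,-0.0031],[0,0,0]],[[0,0,0],[0,0,0]]]}}

```text
clock: 18.23
tool_pos: [0.5912, 0.2031, 0.1003]
ee_rot: [[0.116, -0.921, 0.372], [-0.993, -0.111, 0.033], [0.011, -0.373, -0.928]]
contact_force: [-3.9, 2.7, 2.2]
gripper_width: 0.158
```

{"name": "servo_tool", "arguments": {"commands": [[[0.0089,0,-0.0023],[0,0,0]],[[0.0089,0,-0.0023],[0,0,0]],[[0.009,0,-0.0015],[0,0,0]],[[0,0,0],[0,0,0]]]}}

```text
clock: 18.57
tool_pos: [0.5914, 0.1964, 0.1019]
ee_rot: [[0.116, -0.921, 0.372], [-0.993, -0.111, 0.033], [0.011, -0.373, -0.928]]
contact_force: [-5.6, 3.0, 3.1]
gripper_width: 0.156
```

```bash
python3 - <<'E'
from h import *
from station import ctrl
s=ctrl.observe();a=1.6
d=s["tool_pos"]-fc;print(s["clock"],"x %.1f y %.1f h %.1f"%(d@eh(a)*1e3,d@eh(a+np.pi/2)*1e3,d@n*1e3),s["contact_force"].round(2),s["qpos"].round(1))
c=ctrl.capture("side") ;np.savez("side15.npz",**c)
im=c["img"][140:230,270:390,::-1]
cv2.imwrite("pics/side15c.png",cv2.resize(im,None,fx=6.6,fy=6.6,interpolation=cv2.INTER_CUBIC))
c=ctrl.capture("wrist") 
im=c["img"][150:340,200:440,::-1]
cv2.imwrite("pics/wrist15c.png",cv2.resize(im,None,fx=3.1,fy=3.1,interpolation=cv2.INTER_CUBIC))
E
```

```text
18.5667 x -2.6 y -0.1 h 41.1 [-5.61  3.01  3.13] [-30.6  44.4   5.9 118.6 129.2   5.1  31.1]
```

View pics/wrist15c.png

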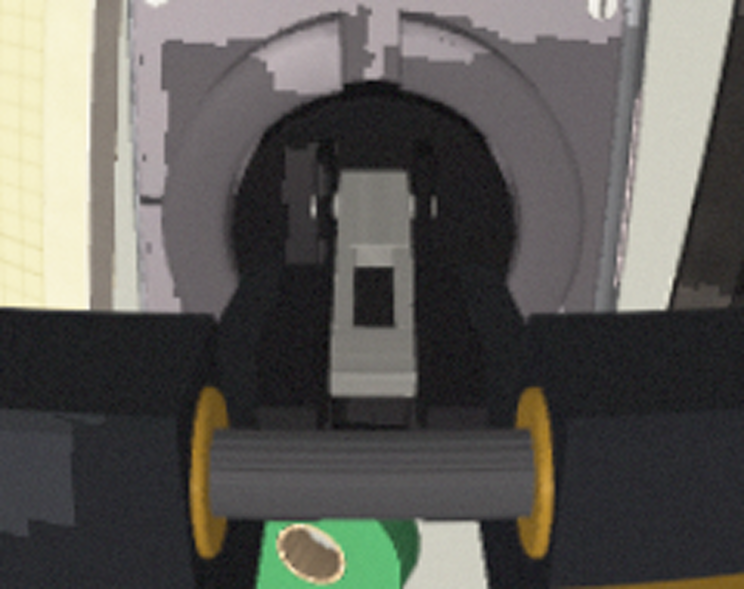

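View pics/side15c.png

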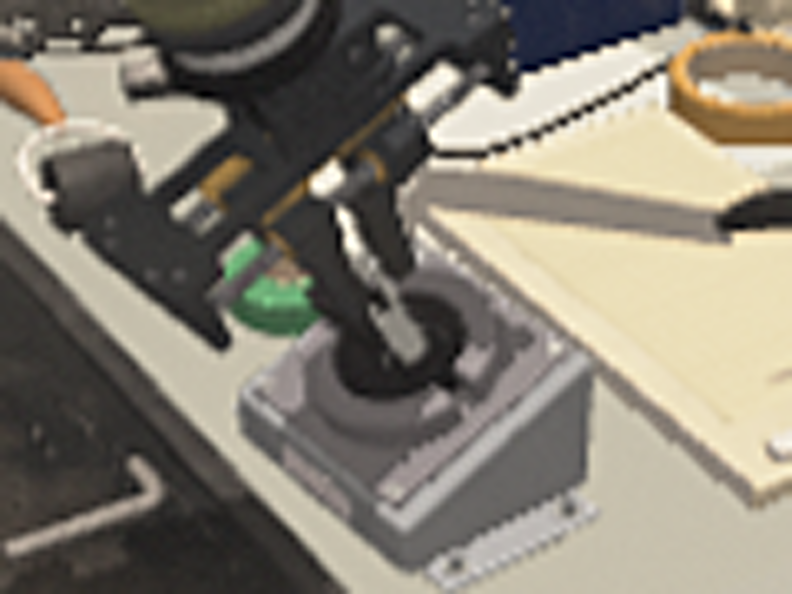

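{"name": "servo_tool", "arguments": {"commands": [[[0.008,0,-0.001],[0,0,0]],[[0,0,0],[0,0,0]]]}}

```text
clock: 18.83
tool_pos: [0.5914, 0.1945, 0.1022]
ee_rot: [[0.116, -0.921, 0.372], [-0.993, -0.112, 0.033], [0.011, -0.373, -0.928]]
contact_force: [-4.2, 4.5, 2.2]
gripper_width: 0.155
```

{"name": "servo_tool", "arguments": {"commands": [[[0.008,0,-0.001],[0,0,0]],[[0,0,0],[0,0,0]]]}}

```text
clock: 19.0
tool_pos: [0.5916, 0.1927, 0.1024]
ee_rot: [[0.116, -0.921, 0.372], [-0.993, -0.112, 0.034], [0.011, -0.373, -0.928]]
contact_force: [-4.0, 3.8, 2.7]
gripper_width: 0.157
```

{"name": "servo_tool", "arguments": {"commands": [[[0.008,0,0],[0,0,0]],[[0,0,0],[0,0,0]]]}}

```text
clock: 19.17
tool_pos: [0.5916, 0.1923, 0.1024]
ee_rot: [[0.118, -0.921, 0.371], [-0.993, -0.113, 0.036], [0.009, -0.373, -0.928]]
contact_force: [-4.9, 5.9, 2.0]
gripper_width: 0.154
```

{"name": "servo_tool", "arguments": {"commands": [[[0.008,0,0],[0,0,0]],[[0,0,0],[0,0,0]]]}}

```text
clock: 19.33
tool_pos: [0.5916, 0.1921, 0.1024]
ee_rot: [[0.12, -0.921, 0.371], [-0.993, -0.114, 0.038], [0.007, -0.373, -0.928]]
contact_force: [-5.0, 8.0, 1.9]
gripper_width: 0.154
```

```bash
python3 - <<'E'
from h import *
from station import ctrl
s=ctrl.observe();a=1.6
d=s["tool_pos"]-fc;print(s["clock"],"x %.1f y %.1f h %.1f"%(d@eh(a)*1e3,d@eh(a+np.pi/2)*1e3,d@n*1e3),s["contact_force"].round(2))
c=ctrl.capture("wrist");np.savez("wrist16.npz",**c) 
im=c["img"][150:340,200:440,::-1]
cv2.imwrite("pics/wrist16c.png",cv2.resize(im,None,fx=3.1,fy=3.1,interpolation=cv2.INTER_CUBIC))
for v in range(190,290,4):
    x=fpt(c,320,v)-fc;print(v,"x %.1f y %.1f h %.1f"%(x@eh(a)*1e3,x@eh(a+np.pi/2)*1e3,x@n*1e3))
E
```

```text
19.3333 x -6.9 y 0.0 h 41.6 [-5.05  7.95  1.89]
190 x -28.8 y 0.3 h 19.1
194 x -26.3 y 0.3 h 19.3
198 x -23.4 y 0.3 h 18.5
202 x -20.5 y 0.3 h 17.7
206 x -17.9 y 0.3 h 18.3
210 x -15.4 y 0.4 h 18.9
214 x -14.4 y 0.3 h 23.6
218 x -12.9 y 0.3 h 26.8
222 x -11.7 y 0.3 h 30.5
226 x -11.4 y 0.3 h 36.5
230 x -10.7 y 0.3 h 40.9
234 x -10.0 y 0.3 h 45.1
238 x -7.3 y 0.3 h 44.7
242 x 4.9 y 0.4 h 24.0
246 x 7.8 y 0.5 h 23.9
250 x 10.8 y 0.5 h 23.7
254 x 14.3 y 0.5 h 22.8
258 x -6.5 y 0.3 h 67.8
262 x -6.2 y 0.3 h 71.5
266 x -5.1 y 0.3 h 73.6
270 x -4.6 y 0.3 h 76.8
274 x -2.5 y 0.3 h 77.1
278 x -0.4 y 0.3 h 77.4
282 x 35.6 y 0.6 h 24.0
286 x 38.8 y 0.6 h 24.2
```

View pics/wrist16c.png

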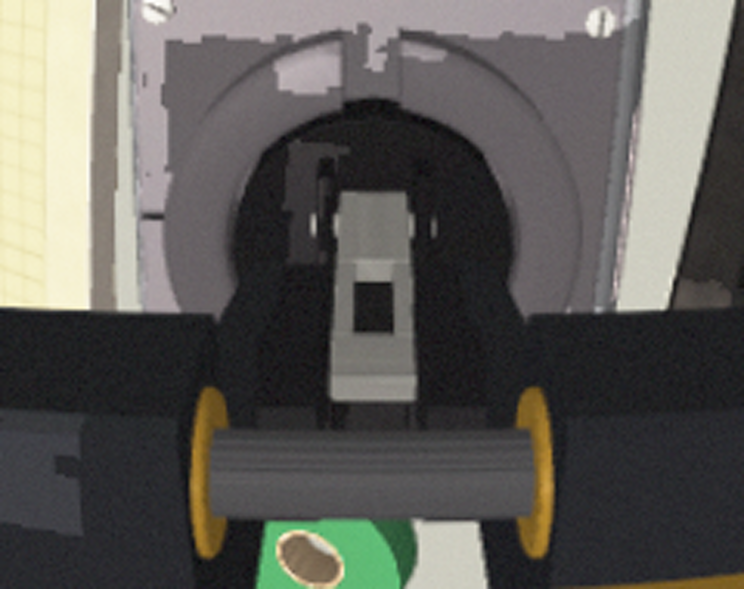

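{"name": "servo_tool", "arguments": {"commands": [[[-0.011,0,0],[0,0,0]],[[0,0,0],[0,0,0]]]}}

```text
clock: 19.55
tool_pos: [0.5916, 0.1923, 0.1024]
ee_rot: [[0.117, -0.921, 0.372], [-0.993, -0.112, 0.034], [0.01, -0.373, -0.928]]
contact_force: [-3.6, 5.0, 1.7]
gripper_width: 0.157
```

{"name": "servo_tool", "arguments": {"commands": [[[0,0,0],[0,0,0]],[[0,0,0],[0,0,0]],[[0,0,0],[0,0,0]],[[0,0,0],[0,0,0]],[[0,0,-0.04],[0,0,0]],[[0,0,-0.06],[0,0,0]],[[0,0,-0.06],[0,0,0]],[[0,0,-0.06],[0,0,0]],[[0,0,-0.06],[0,0,0]],[[0,0,-0.06],[0,0,0]],[[0,0,0],[0,0,0]],[[0,0,0],[0,0,0]]], "claw": 0.2}}

```text
clock: 20.55
tool_pos: [0.5718, 0.1882, 0.1559]
ee_rot: [[0.113, -0.917, 0.383], [-0.993, -0.109, 0.034], [0.01, -0.384, -0.923]]
contact_force: [0.1, 0.5, -0.7]
gripper_width: 0.4
```

```bash
python3 - <<'E'
from h import *
from station import ctrl
s=ctrl.observe();a=1.6
d=s["tool_pos"]-fc;print(s["clock"],"x %.1f y %.1f h %.1f"%(d@eh(a)*1e3,d@eh(a+np.pi/2)*1e3,d@n*1e3),s["contact_force"].round(2),s["gripper_width"])
for nm,(u,v) in dict(side=(330,190),scene=(300,205)).items():
    c=ctrl.capture(nm);np.savez(nm+"17.npz",**c)
    cv2.imwrite(f"pics/{nm}17c.png",cv2.resize(c["img"][v-50:v+50,u-60:u+60,::-1],None,fx=6,fy=6,interpolation=cv2.INTER_CUBIC))
c=ctrl.capture("wrist");np.savez("wrist17.npz",**c) 
im=c["img"][130:330,200:440,::-1]
cv2.imwrite("pics/wrist17c.png",cv2.resize(im,None,fx=3,fy=3,interpolation=cv2.INTER_CUBIC))
E
```

```text
20.55 x -9.1 y -1.3 h 98.7 [ 0.08  0.55 -0.66] 0.3998475552440274
```

View pics/wrist17c.png

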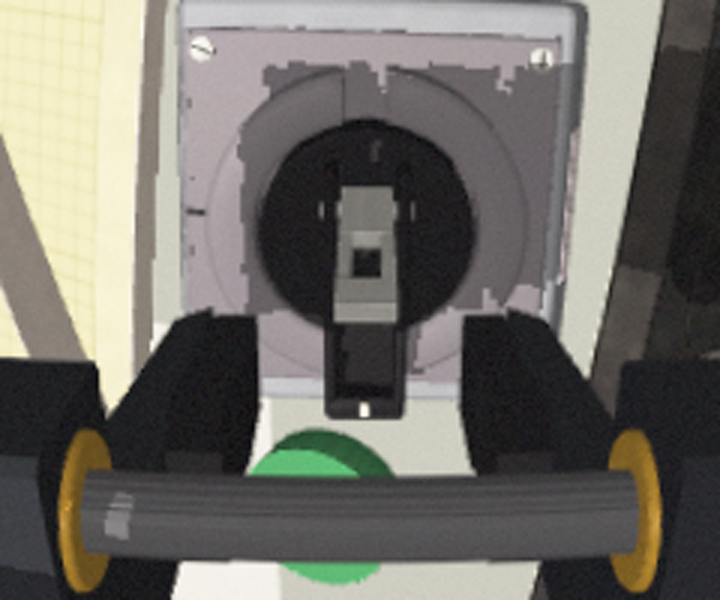

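View pics/side17c.png

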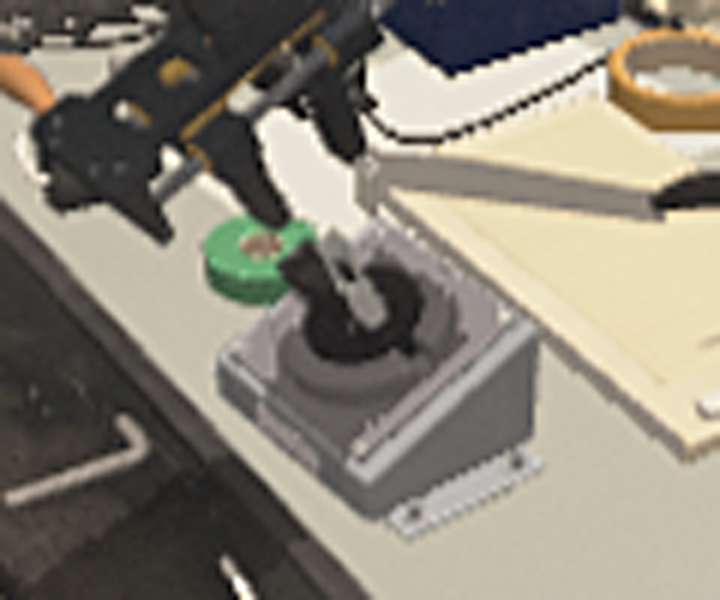

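View pics/scene17c.png

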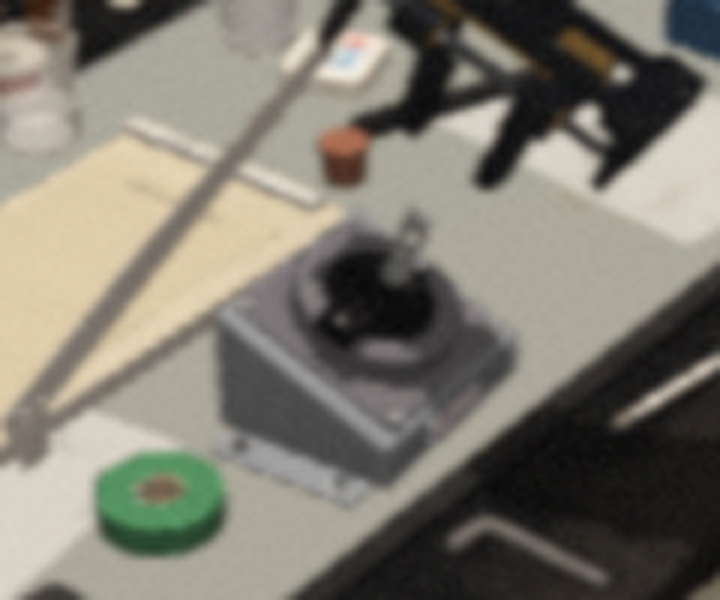

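```bash
python3 - <<'E'
from h import *
from station import ctrl
c=load("wrist17.npz");a=1.6
for u,v in [(200+p/3,130+q/3) for p,q in [(365,195),(365,215),(365,232),(365,284),(365,296),(365,301),(365,312),(363,408),(332,410),(400,411)]]:
    x=fpt(c,u,v)-fc;print((round(u),round(v)),"x %.1f y %.1f h %.1f"%(x@eh(a)*1e3,x@eh(a+np.pi/2)*1e3,x@n*1e3))
C=lambda u,v:(200+u/3,130+v/3)
def at(p,h):
    x=fplane(c,*C(*p),fc+h*n,n)-fc;return np.array([x@ex*1e3,x@ey*1e3])
m=at((364,411),.033);o=at((367,210),.0272);print(m,o,"handle",np.arctan2(*(m-np.array([0,0]))[::-1]),np.arctan2(*(m-o)[::-1]))
s=ctrl.observe();print(s["clock"])
E
```

```text
(322, 195) x -13.2 y 0.2 h 24.0
(322, 202) x -11.4 y 0.3 h 36.4
(322, 207) x -9.3 y 0.3 h 44.1
(322, 225) x -6.1 y 0.4 h 71.4
(322, 229) x -5.1 y 0.4 h 76.0
(322, 230) x -4.4 y 0.4 h 77.3
(322, 234) x -2.4 y 0.4 h 78.8
(321, 266) x 46.8 y -0.1 h 32.8
(311, 267) x 47.7 y -8.9 h 32.5
(333, 267) x 48.7 y 10.4 h 31.0
[-1.53122685 47.6314139 ] [-0.46876254 -9.98339883] handle 1.602932674682292 1.5892350553709027
20.7
```

```bash
python3 -c "
from station import ctrl
print(ctrl.job_done())"
```

```text
the job is handed in; nothing more can be done
None
```

The isolator is off and the lockout hasp is fully out. I handed the job in at about 20.7 s on the robot's clock; no verdict was reported.

- **Handle:** I gripped the black handle and turned it counter-clockwise to about 1.60 rad, nose at the ring mark. The camera image showed the heel lined up with the collar's notch there. It was still at about 1.60 rad in the last wrist image.
- **Hasp:** I pressed the heel with closed fingers. It dropped into the notch at about 2–3 N, so I did not need to work the handle either way. I then pinched the tongue at 14 N and swung it up to its stop. The last wrist image put it at about 1.4 rad, upright and with no visible bend.
- **Forces:** The highest reading was about 20 N, when the fingertips met the collar at the end of the press. The push at the tongue's stop was about 10 N.
- **Surroundings:** The last close-ups showed the green tape roll still in place. I did not check the hex key, binder clip and roller one by one, but the gripper did not go near them. The robot was clear, touching nothing, when I handed in.

**Disagreement with the brief:** all camera views put the fingertips about 23 mm behind the reported TCP, where the brief says 19 mm ahead. My first two closings therefore closed on air above the handle and disturbed nothing. I corrected the height by about 42 mm, and every later contact fitted that. The collar and handle also measured about 3 mm lower above the visible panel than stated, probably because of a raised face plate.

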